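Hang the pressure meter in its cabinet and book it in

ROBOT

A 7-joint arm with a two-finger parallel gripper is mounted at the origin on the work surface. World frame = base frame: x ahead of the robot, y to its left, z up, the work surface at z = 0. Lengths are in m, angles in rad, forces in N, time in s.
With the tool pointing down it reaches from about 0.425 to 0.925 m from the base axis. Payload 6.8 kg.
Tool frame: the origin (TCP) lies midway between the tips of the shut fingers; the grasp point (between the pads) lies 19 mm behind it; z points along the fingers, y is the direction in which the jaws open and shut (so a half turn about z gives the same grasp; the last joint's range is limited). The gripper opens to 85 mm and grips with 20 to 120 N. Pads are 22 mm wide; open, the fingers measure 114 mm over their backs; the gripper's body (76 mm by 85 mm) begins 54 mm behind the grasp point. The pads swing forward as they close: fully open they stand 13 mm farther back than shut.
Start: joints at [1.235, 0.477, 0.022, 1.555, -0.011, 1.109, -0.083], TCP at [0.152, -0.658, 0.231] pointing down, gripper open.
Joint ranges: [-2.96, 2.96], [-0.34, 2.1], [-1.41, 1.46], [0.24, 2.44], [-1.37, 4.51], [0.17, 1.92], [-2.96, 2.96]. Speed limits (rad/s): [2.39, 2.39, 3.14, 3.14, 3.14, 3.14, 3.14].

INTERFACE

Orientations are given as a unit quaternion [w, x, y, z].
In Python, from station import readout, eyes, ticket gives the robot as it stands. The module is installed in compiled form; this text tells all that it offers.
- The arm moves only by the shell command python3 -m crank 'ROWS' [FORCE]. ROWS is JSON, a list of rows, each an object of numbers: "jaw": the opening in per cent of the stroke, from 0 (shut) to 100 (fully open); "x", "y", "z": the shift along the tool's x, y, z in mm; "ax", "ay", "az": the turn, a rotation vector about the tool's x, y, z in degrees. In form: [{"jaw": .., "x": .., "y": .., "z": .., "ax": .., "ay": .., "az": ..}, ...]. A call has 1 to 12 rows; each row shifts and turns the commanded pose from where the row before left it, along the tool's axes as they then stand; what a row does not reach is not made up. A row lasts 1/8 s, in which the tool goes at most 62.5 mm and 10.7 degrees, less where a joint would pass 70% of its speed; a pose out of reach is approached as far as the arm can. A call with a gripper value outside its range is refused whole. The fingers move at their own pace and stop on an object; FORCE is the grip in N (left out, the last holds). Time passes only in rows, so rows that do not move let the fingers close. It gives the time, the measured TCP pose, the force and the opening at its end, in the units of the state.
- readout.get_obs(): the state, without advancing time (a new reading comes with each control period).
- eyes.read_camera(name): name is "scene" or "top" or "wrist"; returns (picture, depth): 400x640x3 uint8, red, green, blue; 400x640 float32, m along the optical axis (not along the pixel's ray), 0 where there is no reading.
- eyes.calibration(name): a dict with "fx", "fy", "cx", "cy" (pixels), "k1" (the pictures are not rectified: a ray, as slopes to the right and down, at radius r is drawn at 1 + k1 r^2 times it, then the intrinsics apply), "R" (3x3) and "t" (3): a world point X has camera coordinates R X + t. Camera axes: x right, y down, z forward; pixel columns grow to the right and rows downward; lengths in m; the calibration is good to about 2 mm. A picture is of the moment at which its call begins: read the wrist's pose just before it. calibration takes no time and is no camera call; for the wrist camera it gives the pose at the moment of the call.
- ticket.hand_in(): hands the job in, once; it reports no verdict.
The state is a dict: "t": time; "q": joint angles; "joint_vel": joint speeds; "joint_torque": joint torques, N m; "eef_pos": TCP position; "tool_rot": TCP orientation; "contact_force": force on the tool from outside, world axes, zero at the start; "torque": the same for the moment, N m; "gripper_width": opening from 0.0 (shut) to 1.0 (fully open).
Only numpy, scipy, OpenCV 4.12 (cv2) and the standard library are available. Lean on these libraries where they do the work, as an engineer would, in place of code of your own. Each camera call takes 0.05 s, during which the arm holds its last target. There are 200 camera calls.

TASK

Take the orange pressure meter out of its black dock, reach in through the narrow front opening of the grey cabinet and hang it by its steel eye on the red hook inside, with its display facing out of the opening; neither the robot nor the meter may touch the cabinet itself. Once it hangs freely, press the green button on the yellow box all the way down to book the meter in, and let go of it. Leave the other things on the bench where they are.

Things in the scene. Friction and masses are not known exactly. Their poses are not given: they have to be found in the camera images.
- meter_centre (a point): loose orange hand-held pressure meter, 0.3-0.45 kg: centre of its upright case, 46 mm wide (y), 140 tall, x from -18 to +22. x points out of its back (display faces -x), z up to the eye. Grip the flat +-y sides some 25 mm below this point, hand tilted about 35 degrees back to the display side, clear of eye, hook and roof. Two 8 mm brass ports on top at y +-16, x -8
- meter_eye (a point): inner upper edge of the meter's upright steel eye, which rests on the hook: x +11.5, z +108 mm from meter_centre, above the centre of mass. Loop of 6 mm rod in the plane across x; its opening reaches 38 mm down to the case's top and is 34 mm wide (y), narrowing to about 24 at the top. 6 mm of rod above it. Axes as meter_centre
- meter_display (a point): centre of the meter's display, on its front face (-x), 42 mm above and 18 mm before meter_centre
- meter: the same meter, origin at the centre of its underside, 70 mm below meter_centre; same axes
- hook_seat (a point): middle of the flat seat on top of the red hook, 310 mm above the bench, where the eye's upper edge must rest. x points into the cabinet. The hook is a strip 16 mm wide (y), 5 mm thick, pointing out to -x; the lip at its tip (x -18 to -13) stands 14 mm above the seat; the root, raised 10 mm, runs from x +18 to the back wall
- hook: the fixed red hook with its aluminium mounting strip; origin on the bench below hook_seat, same axes; it may be touched
- cabinet: fixed grey cabinet, clear roof and back, not to be touched; origin on the bench, within 10 mm (y) of under hook_seat; opening faces -x. Inside width 210 mm (walls to y +-123). Jambs and 50 mm high sill at x -75 to -57. Roof from its blue lintel's front edge, x -35, to x +104, underside 365, top 381 mm above the bench; open above before x -35. Back wall at x +92 (mounting strip +85)
- dock: fixed black charging dock, origin on the bench; a 56 x 62 mm pedestal with a shallow cup on top, inside 46 x 52 mm, its floor 75 mm and its rim 90 mm above the bench. The meter is lifted straight up out of it
- button_top (a point): centre of the top of the green push button (36 mm across), on a fixed yellow box 90 x 90 x 50 mm; pressed straight down
- button (a joint): travel of the spring button: 0 up, 0.006 m fully down (about 5 N); it springs back
- flange: bystander: steel reactor flange with a neck, 64 mm across, 50 mm tall; leave it alone
- bottle: bystander: amber bottle, 66 mm across, 160 mm tall; leave it alone
- wrench: bystander: steel wrench, 180 mm long, lying flat; leave it alone
- beaker: bystander: clear beaker, 70 mm across, 90 mm tall; leave it alone
- clamp: bystander: steel clamp ring, 100 mm across, 30 mm tall; leave it alone
- driver: bystander: screwdriver, 170 mm long, lying flat; leave it alone
- jar: bystander: white jar with blue cap, 60 mm across, 80 mm tall; leave it alone
There are look-alikes about, which are no part of the job. Of the things that look like the meter, the smallest one is meant. Of the things that look like the part that bears button_top, take the one that is farthest from the robot's base at the start.

How it is judged:
By the outcome, as a careful person would: the job done as asked, in the order asked, and still so for the second after the job is handed in, with the robot touching nothing.
It also fails if it takes over 58 s, if anything falls off the work surface, if the arm or the gripper's body presses on something with over 40 N, if the wrist force passes 120 N, or if a joint passes its speed limit or range.

## Working session

There is one attempt and no reset: what is moved stays moved. The work goes in short steps, Python scripts to look and compute and a shell command to move; the robot and the scene stay as the last step left them, time stands still between calls to the robot, and variables do not carry over. Pictures are saved under pics/ and viewed, about 8 in all and at most 12, crops included, and the job is handed in when it is done.

```bash
mkdir -p pics; python3 - <<'E'
from station import readout, eyes
import cv2, numpy as np
print(readout.get_obs())
for n in ("scene","top"):
    p,d=eyes.read_camera(n); np.savez(f"{n}0.npz",p=p,d=d)
    c=eyes.calibration(n); print(n,c)
    cv2.imwrite(f"pics/{n}0.png",p[:,:,::-1])
E
```

```text
{'t': 0.0, 'q': array([ 1.23487994,  0.47777434,  0.02239142,  1.55644601, -0.01150773,
        1.10931347, -0.08311296]), 'joint_vel': array([-1.31615030e-03, -1.40778084e-03, -2.39031355e-03, -1.62792186e-03,
        7.82526647e-04, -3.61085219e-04, -7.39029518e-05]), 'joint_torque': array([-1.04982093e-03, -5.96454155e+01,  1.60773374e+00, -2.81196588e+01,
        1.24791704e-02,  9.35071061e-03,  4.14354042e-05]), 'eef_pos': array([ 0.15227205, -0.65699307,  0.2303463 ]), 'tool_rot': array([-8.88600839e-04,  9.93521377e-01,  1.13641776e-01, -1.77552896e-04]), 'contact_force': array([ 0.85312997,  0.56184926, -0.36533809]), 'torque': array([-0.01045863,  0.05075704, -0.05173115]), 'gripper_width': 1.0009101397021145}
scene {'fx': 379.9672483120013, 'fy': 379.9672483120013, 'cx': 324.73237376577487, 'cy': 198.94737967000796, 'k1': 8.954932431586598e-05, 'R': array([[ 0.88721996, -0.46133823, -0.00278857],
       [-0.31506803, -0.60148381, -0.73413171],
       [ 0.33700574,  0.65221489, -0.67900137]]), 't': array([-0.48383605,  0.32073505,  1.21148066])}
top {'fx': 489.38773982706806, 'fy': 489.38773982706806, 'cx': 316.660868436132, 'cy': 199.94087910049618, 'k1': -0.08772425028097983, 'R': array([[ 1.87940357e-02, -9.99818994e-01,  2.96017634e-03],
       [-9.94163962e-01, -1.90021422e-02, -1.06192919e-01],
       [ 1.06229948e-01, -9.47107120e-04, -9.94341139e-01]]), 't': array([-0.0054511 ,  0.57901334,  1.68815142])}
```

View pics/scene0.png

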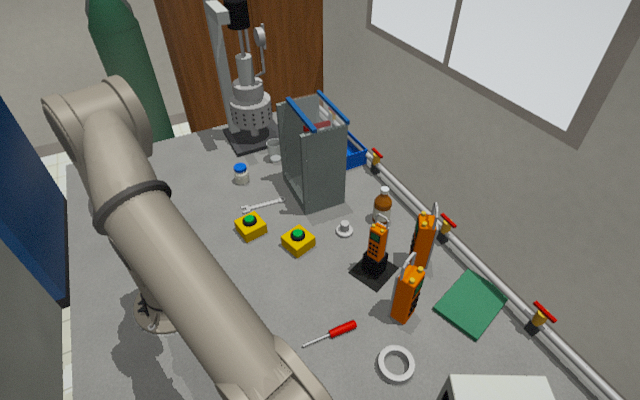

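View pics/top0.png

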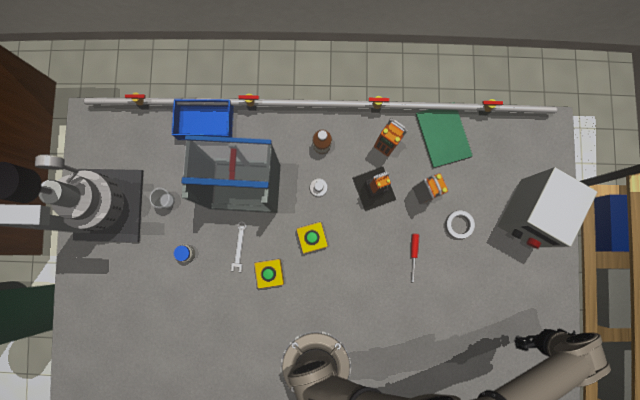

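Scene view: the meter sits in the dock at scene (376,242) and top (378,182). There are larger orange decoys at top (390,138) and (433,188). The cabinet opening faces the robot at top (228,183), with the red hook at (233,163). Of the two yellow boxes, top (311,238) is the farther from the base (about 316,365). Next I'll measure.

```bash
cat > h.py <<'E'
import numpy as np, cv2
from station import readout, eyes
from scipy.spatial.transform import Rotation as Rot
def grab(n,save=None):
    c=eyes.calibration(n); p,d=eyes.read_camera(n)
    if save: np.savez(save,p=p,d=d,**c)
    return p,d,c
def slopes(uv,c):
    uv=np.atleast_2d(uv).astype(float); K=np.array([[c["fx"],0,c["cx"]],[0,c["fy"],c["cy"]],[0,0,1.]])
    return cv2.undistortPoints(uv[:,None],K,np.array([float(c["k1"]),0,0,0]))[:,0]
def cast(uv,c,z):   # pixels -> world on plane height z
    s=slopes(uv,c); r=np.c_[s,np.ones(len(s))]@c["R"]; o=-c["R"].T@c["t"]
    return o+r*((z-o[2])/r[:,2])[:,None]
def ray(uv,c):
    s=slopes(uv,c); r=np.c_[s,np.ones(len(s))]@c["R"]; return -c["R"].T@c["t"], r/np.linalg.norm(r,axis=1)[:,None]
def cloud(d,c):     # HxWx3 world
    v,u=np.mgrid[:d.shape[0],:d.shape[1]]; s=slopes(np.c_[u.ravel(),v.ravel()],c)
    X=np.c_[s,np.ones(len(s))]*d.ravel()[:,None]
    W=(X-c["t"])@c["R"]; W[d.ravel()<=0]=np.nan
    return W.reshape(*d.shape,3)
def proj(X,c):
    X=np.atleast_2d(X)@c["R"].T+c["t"]; s=X[:,:2]/X[:,2:]; s=s*(1+c["k1"]*(s**2).sum(1))[:,None]
    return s*[c["fx"],c["fy"]]+[c["cx"],c["cy"]]
def hsv(p,lo,hi): return cv2.inRange(cv2.cvtColor(p,cv2.COLOR_RGB2HSV),np.array(lo),np.array(hi))
def pose():
    o=readout.get_obs(); return o["eef_pos"],Rot.from_quat(np.roll(o["tool_rot"],-1)).as_matrix(),o
E
python3 - <<'E'
from h import *
col={"orange":([6,150,90],[18,255,255]),"green":([55,120,60],[75,255,255]),"yellow":([22,150,100],[32,255,255]),"red":([0,150,80],[4,255,255]),"blue":([100,120,60],[118,255,255])}
for n in ("scene","top"):
    z=np.load(n+"0.npz"); p,d=z["p"],z["d"]; c=eyes.calibration(n); W=cloud(d,c)
    for k,(lo,hi) in col.items():
        m=hsv(p,lo,hi); N,L,S,C=cv2.connectedComponentsWithStats(m)
        for i in range(1,N):
            if S[i,4]<25: continue
            w=W[L==i]; w=w[np.isfinite(w[:,0])]
            if len(w)==0: continue
            if abs(np.median(w[:,0]))>1.1 or abs(np.median(w[:,1]))>1: continue
            r=cv2.minAreaRect(w[:,:2].astype(np.float32))
            print(n,k,C[i].round(1),S[i,4],"med",np.median(w,0).round(3),"z",np.percentile(w[:,2],[5,95]).round(3),"rect",np.round(r[0],3),np.round(r[1],3),round(r[2],1))
p=np.load("top0.npz")["p"];q=np.load("scene0.npz")["p"]
a=cv2.resize(p[110:220,170:280],(400,400),interpolation=cv2.INTER_CUBIC);b=cv2.resize(q[85:215,265:365],(400,520),interpolation=cv2.INTER_CUBIC)
a2=cv2.resize(p[110:220,340:460],(400,367),interpolation=cv2.INTER_CUBIC)
im=np.zeros((520,800,3),np.uint8);im[:400,:400]=a;im[:520,400:]=b
cv2.imwrite("pics/c1.png",im[:,:,::-1])
E
```

```text
scene orange [383.2 201.2] 169 med [ 0.773 -0.023  0.11 ] z [0.095 0.13 ] rect [ 0.776 -0.021] [0.034 0.06 ] 56.7
scene orange [413.1 271.1] 1761 med [ 0.624 -0.372  0.145] z [0.022 0.204] rect [ 0.698 -0.309] [0.288 0.064] 40.0
scene orange [378.3 241.9] 377 med [ 0.62  -0.215  0.162] z [0.09  0.216] rect [ 0.626 -0.201] [0.04  0.047] 23.4
scene green [249.  218.5] 64 med [0.32  0.163 0.071] z [0.064 0.074] rect [0.32  0.164] [0.032 0.032] 43.8
scene green [297.2 233. ] 72 med [0.446 0.017 0.07 ] z [0.062 0.074] rect [0.446 0.019] [0.032 0.035] 51.3
scene green [471.6 303.3] 1548 med [ 0.82  -0.458  0.02 ] z [0.016 0.023] rect [ 0.829 -0.451] [0.212 0.147] 17.2
scene yellow [251.2 227.3] 503 med [0.317 0.134 0.048] z [0.007 0.053] rect [0.32  0.166] [0.089 0.094] 9.6
scene yellow [298.1 241.7] 571 med [ 0.438 -0.006  0.047] z [0.008 0.054] rect [0.446 0.019] [0.089 0.09 ] 16.1
scene yellow [420.2 268.4] 26 med [ 0.642 -0.378  0.214] z [0.209 0.216] rect [ 0.709 -0.324] [0.185 0.011] 39.4
scene yellow [411.7 279.6] 27 med [ 0.6   -0.398  0.214] z [0.205 0.217] rect [ 0.6   -0.396] [0
[... 2227 characters left out ...]
1 ] z [0.105 0.114] rect [ 0.925 -0.201] [0.011 0.066] 1.2
top red [492.8 102.3] 67 med [ 0.924 -0.6    0.11 ] z [0.103 0.116] rect [ 0.924 -0.6  ] [0.016 0.07 ] 2.2
top red [414.5 245.1] 146 med [ 0.427 -0.34   0.023] z [0.014 0.031] rect [ 0.426 -0.343] [0.023 0.081] 88.3
top red [534.3 242.1] 63 med [ 0.441 -0.729  0.118] z [0.111 0.126] rect [ 0.439 -0.731] [0.038 0.02 ] 59.0
top blue [206.3 122.8] 2237 med [0.853 0.404 0.009] z [-0.002  0.382] rect [0.816 0.342] [0.412 0.218] 87.4
top blue [224.4 182.2] 546 med [0.587 0.268 0.38 ] z [0.371 0.385] rect [0.602 0.266] [0.244 0.047] 88.1
top blue [181.1 252.9] 184 med [0.384 0.463 0.079] z [0.072 0.086] rect [0.384 0.463] [0.049 0.049] 44.3
```

View pics/c1.png

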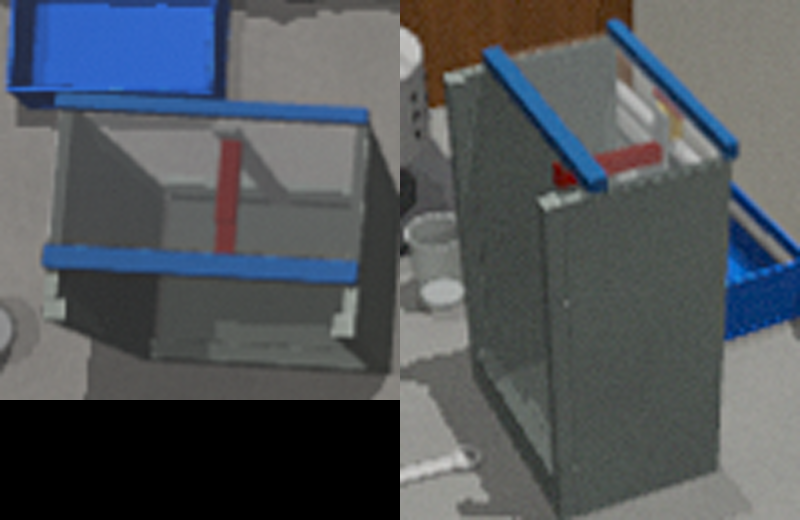

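```bash
python3 - <<'E'
from h import *
P,R,o=pose(); c=eyes.calibration("wrist")
print("cam in tool: pos",(R.T@(-c["R"].T@c["t"]-P)).round(3),"axes\n",(R.T@c["R"].T).round(3), c["fx"],c["k1"])
ct=eyes.calibration("top"); cs=eyes.calibration("scene")
p=np.load("top0.npz")["p"]; ps=np.load("scene0.npz")["p"]
# lintel
for n,pp,c,ij in(("top",p,ct,(224,182)),("scene",ps,cs,(301,115))):
    m=hsv(pp,[100,120,60],[118,255,255]); L=cv2.connectedComponents(m)[1]; k=L==L[ij[1],ij[0]]
    v,u=np.nonzero(k); w=cast(np.c_[u,v],c,0.381)[:,:2]
    r=cv2.minAreaRect(w.astype(np.float32)); l=cv2.fitLine(w.astype(np.float32),cv2.DIST_L2,0,.01,.01).ravel()
    print(n,"lintel",np.round(r[0],4),np.round(r[1],4),r[2],"line",l.round(4))
# hook red
m=hsv(p,[0,100,50],[6,255,255]); m[:140]=0;m[:, :215]=0;m[:,250:]=0;m[190:]=0
v,u=np.nonzero(m); 
for z in (.31,.32):
    w=cast(np.c_[u,v],ct,z)[:,:2]; print("hook top",z,cv2.minAreaRect(w.astype(np.float32)),w.min(0),w.max(0),len(w),cv2.fitLine(w.astype(np.float32),2,0,.01,.01).ravel())
m=hsv(ps,[0,100,50],[6,255,255]); m[:115]=0;m[:,:300]=0;m[:,335:]=0;m[140:]=0
v,u=np.nonzero(m); w=cast(np.c_[u,v],cs,.32)[:,:2]; print("scene hook px",u.min(),u.max(),v.min(),v.max(),w.min(0),w.max(0))
# meter tops at z .215
m=hsv(p,[5,150,60],[20,255,255]); L=cv2.connectedComponents(m)[1]; k=L==L[181,382]
v,u=np.nonzero(k); w=cast(np.c_[u,v],ct,.215)[:,:2]; print("meter",cv2.minAreaRect(w.astype(np.float32)))
# dock black
m=hsv(p,[0,0,0],[180,255,55]);m[:160]=0;m[215:]=0;m[:,:345]=0;m[:,405:]=0
v,u=np.nonzero(m);print("dock",cv2.minAreaRect(cast(np.c_[u,v],ct,.0)[:,:2].astype(np.float32)))
a=cv2.resize(p[145:225,340:460],(600,400),interpolation=cv2.INTER_CUBIC)
b=cv2.resize(ps[200:330,345:445],(200,260),interpolation=cv2.INTER_CUBIC)
im=np.zeros((400,800,3),np.uint8);im[:,:600]=a;im[:260,600:]=b;cv2.imwrite("pics/c2.png",im[:,:,::-1])
E
```

```text
cam in tool: pos [ 0.074  0.001 -0.143] axes
 [[-0.    -0.957 -0.29 ]
 [ 1.     0.    -0.   ]
 [ 0.    -0.29   0.957]] 327.0129312811729 -0.0054731924547309525
top lintel [0.5864 0.2653] [0.2444 0.0186] 87.69994354248047 line [0.0376 0.9993 0.5867 0.2663]
scene lintel [0.5826 0.2549] [0.2604 0.0237] 87.90320587158203 line [0.0425 0.9991 0.5828 0.2468]
hook top 0.31 ((0.6532951593399048, 0.2587391138076782), (0.013421148993074894, 0.08733099699020386), 89.39732360839844) [0.60964615 0.25166197] [0.69701852 0.26540444] 71 [ 0.9999101  -0.0134069   0.6435622   0.25959152]
hook top 0.32 ((0.6514989733695984, 0.25697994232177734), (0.013327286578714848, 0.08672034740447998), 89.39732360839844) [0.60815506 0.24995222] [0.69491648 0.2635986 ] 71 [ 0.9999101  -0.01340705  0.64183396  0.25782633]
scene hook px 303 329 121 131 [0.58574841 0.23266104] [0.69588158 0.27322141]
meter ((0.6214916706085205, -0.1990399807691574), (0.0299970805644989, 0.046774182468652725), 21.675697326660156)
dock ((0.6291043162345886, -0.198057621717453), (0.12680938839912415, 0.11675065755844116), 21.512004852294922)
```

View pics/c2.png

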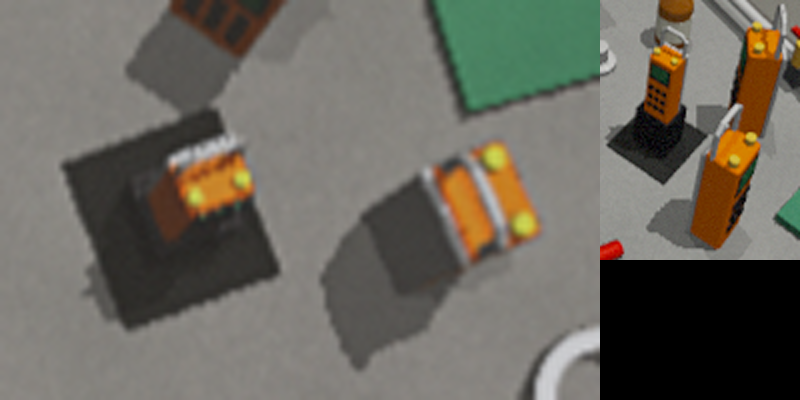

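```bash
cat >> h.py <<'E'
def tool(yaw,th):  # tool axes: z = forward*sin(th) - up*cos(th); x up-ish
    f=np.array([np.cos(np.radians(yaw)),np.sin(np.radians(yaw)),0]); u=np.array([0,0,1.]); t=np.radians(th)
    z=f*np.sin(t)-u*np.cos(t); x=f*np.cos(t)+u*np.sin(t); return np.c_[x,np.cross(z,x),z]
def to(Pt,Rt=None):
    P,R,o=pose(); 
    if Rt is not None: rv=np.degrees(Rot.from_matrix(R.T@Rt).as_rotvec()); print("turn deg",rv.round(2),"|",np.linalg.norm(rv).round(1))
    print("at",P.round(4),"shift now-axes mm",(1e3*R.T@(Pt-P)).round(1), "" if Rt is None else "after-turn axes %s"%(1e3*Rt.T@(Pt-P)).round(1),"t",round(o["t"],2))
E
python3 - <<'E'
from h import *
R=tool(21.6,60); to(np.array([.6243,-.1979,.12])-.16*R[:,2],R)
E
```

```text
turn deg [ 4.39 59.89 -7.8 ] | 60.6
at [ 0.1523 -0.657   0.2304] shift now-axes mm [ 426.5 -320.    30.9] after-turn axes [ 208.3 -253.1  421.6] t 0.1
```

```bash
python3 -m crank '[{"x":42.6,"y":-32,"z":0},{"x":42.6,"y":-32,"z":0},{"x":42.6,"y":-32,"z":0},{"x":42.6,"y":-32,"z":0},{"x":42.6,"y":-32,"z":0},{"x":42.6,"y":-32,"z":0},{"x":42.6,"y":-32,"z":0},{"x":42.6,"y":-32,"z":0},{"x":42.6,"y":-32,"z":0},{"x":42.6,"y":-32,"z":0}]' && python3 -m crank '[{"ax":0.55,"ay":7.5,"az":-0.98},{"ax":0.55,"ay":7.5,"az":-0.98},{"ax":0.55,"ay":7.5,"az":-0.98},{"ax":0.55,"ay":7.5,"az":-0.98},{"ax":0.55,"ay":7.5,"az":-0.98},{"ax":0.55,"ay":7.5,"az":-0.98},{"ax":0.55,"ay":7.5,"az":-0.98},{"ax":0.55,"ay":7.5,"az":-0.98},{}]'
python3 - <<'E'
from h import *
R=tool(21.6,60); to(np.array([.6243,-.1979,.12])-.16*R[:,2],R); print(pose()[2]["q"].round(2))
p,d,c=grab("wrist","w1.npz"); cv2.imwrite("pics/w1.png",p[:,:,::-1])
E
```

```text
turn deg [ 4.39 59.89 -7.8 ] | 60.6
at [ 0.1523 -0.657   0.2304] shift now-axes mm [ 426.5 -320.    30.9] after-turn axes [ 208.3 -253.1  421.6] t 0.1
[ 1.23  0.48  0.02  1.56 -0.01  1.11 -0.08]schema error: expected keys jaw, x, y, z, ax, ay, az
```

View pics/w1.png

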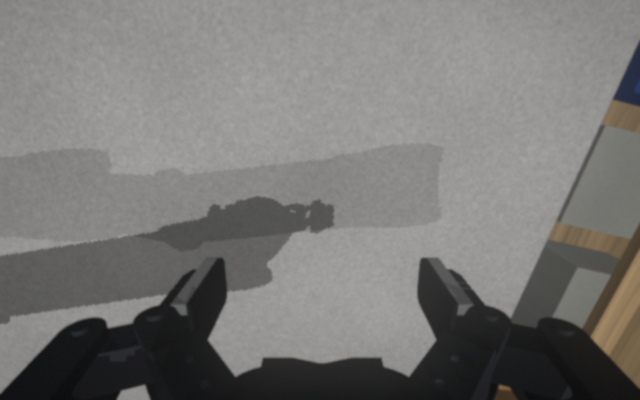

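The move was refused because every row needs all seven keys, so this wrist view only shows bare bench. I'll retype the rows in full.

```bash
python3 -m crank '[{"jaw":100,"x":42.6,"y":-32,"z":0,"ax":0,"ay":0,"az":0},{"jaw":100,"x":42.6,"y":-32,"z":0,"ax":0,"ay":0,"az":0},{"jaw":100,"x":42.6,"y":-32,"z":0,"ax":0,"ay":0,"az":0},{"jaw":100,"x":42.6,"y":-32,"z":0,"ax":0,"ay":0,"az":0},{"jaw":100,"x":42.6,"y":-32,"z":0,"ax":0,"ay":0,"az":0},{"jaw":100,"x":42.6,"y":-32,"z":0,"ax":0,"ay":0,"az":0},{"jaw":100,"x":42.6,"y":-32,"z":0,"ax":0,"ay":0,"az":0},{"jaw":100,"x":42.6,"y":-32,"z":0,"ax":0,"ay":0,"az":0},{"jaw":100,"x":42.6,"y":-32,"z":0,"ax":0,"ay":0,"az":0},{"jaw":100,"x":42.6,"y":-32,"z":0,"ax":0,"ay":0,"az":0}]' && python3 -m crank '[{"jaw":100,"x":0,"y":0,"z":0,"ax":0.55,"ay":7.5,"az":-0.98},{"jaw":100,"x":0,"y":0,"z":0,"ax":0.55,"ay":7.5,"az":-0.98},{"jaw":100,"x":0,"y":0,"z":0,"ax":0.55,"ay":7.5,"az":-0.98},{"jaw":100,"x":0,"y":0,"z":0,"ax":0.55,"ay":7.5,"az":-0.98},{"jaw":100,"x":0,"y":0,"z":0,"ax":0.55,"ay":7.5,"az":-0.98},{"jaw":100,"x":0,"y":0,"z":0,"ax":0.55,"ay":7.5,"az":-0.98},{"jaw":100,"x":0,"y":0,"z":0,"ax":0.55,"ay":7.5,"az":-0.98},{"jaw":100,"x":0,"y":0,"z":0,"ax":0.55,"ay":7.5,"az":-0.98},{"jaw":100,"x":0,"y":0,"z":0,"ax":0,"ay":0,"az":0}]'
python3 - <<'E'
from h import *
R=tool(21.6,60); to(np.array([.6243,-.1979,.12])-.16*R[:,2],R); print(pose()[2]["q"].round(2))
p,d,c=grab("wrist","w1.npz"); cv2.imwrite("pics/w1b.png",p[:,:,::-1])
E
```

```text
t: 1.4
eef_pos: [0.4959, -0.2483, 0.2312]
tool_rot: [0.0, 0.994, 0.114, -0.0]
contact_force: [0.8, -0.2, -0.9]
gripper_width: 1.001
t: 2.52
eef_pos: [0.4924, -0.2506, 0.2284]
tool_rot: [-0.095, 0.86, 0.158, 0.475]
contact_force: [0.4, -0.2, 0.3]
gripper_width: 1.004
turn deg [-0.01  2.02 -0.84] | 2.2
at [ 0.4924 -0.2506  0.2284] shift now-axes mm [-22.2  -0.1  18. ] after-turn axes [-22.9  -0.4  17.2] t 2.52
[ 1.47  0.41 -0.74  2.23 -1.37  0.67  0.78]
```

View pics/w1b.png

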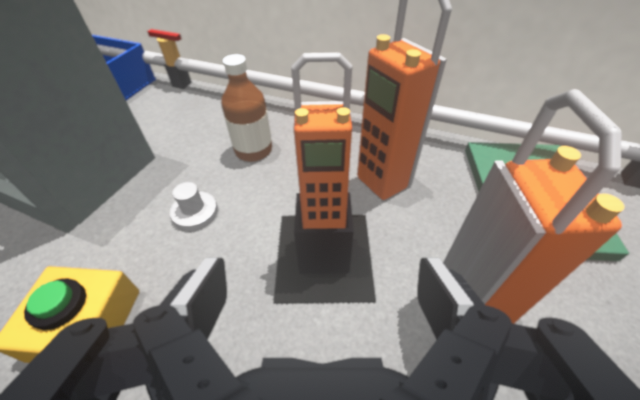

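Wrist view: the meter is centred at (323,165), its display at (323,155) faces the hand, and its eye is at (322,60). I'll measure its position and yaw.

```bash
python3 - <<'E'
from h import *
z=np.load("w1.npz"); c={k:z[k] for k in("fx","fy","cx","cy","k1","R","t")}; p,d=z["p"],z["d"]; W=cloud(d,c)
m=hsv(p,[4,130,60],[18,255,255]); L=cv2.connectedComponents(m)[1]; k=L==L[180,299] if L[180,299] else L==L[145,299]
w=W[k]; w=w[np.isfinite(w[:,0])]; print(len(w),np.percentile(w[:,2],[1,50,99]))
f=w[(w[:,2]<.205)&(w[:,2]>.1)]
for _ in range(3):
    cen=f.mean(0); n=np.linalg.svd(f-cen,full_matrices=False)[2][2]; r=(f-cen)@n; f=f[abs(r)<2.5*r.std()]
n*=np.sign(n[0]); print("front plane n",n.round(3),"yaw",np.degrees(np.arctan2(n[1],n[0])),"std",r.std())
# edges by rays onto the front plane (row by row)
rows=range(150,215,5); U=[]
for v in rows:
    u=np.nonzero(k[v])[0]; U.append((v,u.min()-.5,u.max()+.5))
U=np.array(U); o,_=ray([[0,0]],c)
def onp(uv):
    o,r=ray(uv,c); return o+r*(((cen-o)@n)/(r@n))[:,None]
a=onp(np.c_[U[:,1],U[:,0]]); b=onp(np.c_[U[:,2],U[:,0]])
print("widths",np.linalg.norm(a-b,axis=1).round(4)); mid=(a+b)/2; print("mid front",mid[::4].round(4))
yaw=np.radians(21.6); xm=np.array([n[0],n[1],0]);xm/=np.linalg.norm(xm)
print("centre est",(mid.mean(0)+.018*xm).round(4))
for i in (0,1): print("edge dir",(b-a).mean(0), np.degrees(np.arctan2((a-b).mean(0)[0],-(a-b).mean(0)[1])))
# top plane z=.215
for uv in ([302,116],[343,116]): print("port px at z .22",cast([uv],c,.22).round(4), W[uv[1],uv[0]].round(4))
E
```

```text
3756 [0.08851765 0.1674831  0.216692  ]
front plane n [ 0.926  0.378 -0.002] yaw 22.234606047251265 std 0.0005403418204156684
widths [0.0425 0.0423 0.043  0.0419 0.0426 0.0424 0.0431 0.042  0.0427 0.0434
 0.0442 0.0449 0.0448]
mid front [[ 0.6102 -0.206   0.1929]
 [ 0.6102 -0.2062  0.1705]
 [ 0.6103 -0.2064  0.1452]
 [ 0.6103 -0.2066  0.1162]]
centre est [ 0.6269 -0.1995  0.1568]
edge dir [ 0.01628434 -0.03984245 -0.00137714] -157.76926656064705
edge dir [ 0.01628434 -0.03984245 -0.00137714] -157.76926656064705
port px at z .22 [[ 0.6123 -0.1885  0.22  ]] [ 0.6089 -0.1901  0.2226]
port px at z .22 [[ 0.6232 -0.2182  0.22  ]] [ 0.6198 -0.2193  0.2224]
```

```bash
python3 - <<'E'
from h import *
R=tool(22,60); G=np.array([.6262,-.1995,.12]); to(G-.11*R[:,2],R); to(G+.023*R[:,2],R)
E
```

```text
turn deg [ 0.29  2.01 -0.93] | 2.2
at [ 0.4943 -0.2496  0.2299] shift now-axes mm [-22.2   3.   67.9] after-turn axes [-24.6   2.9  67.1] t 2.58
turn deg [ 0.29  2.01 -0.93] | 2.2
at [ 0.4943 -0.2496  0.2299] shift now-axes mm [-17.6   2.3 200.9] after-turn axes [-24.6   2.9 200.1] t 2.58
```

```bash
python3 -m crank '[{"jaw":100,"x":-11,"y":1.5,"z":34,"ax":0,"ay":0,"az":0},{"jaw":100,"x":-11,"y":1.5,"z":34,"ax":0,"ay":0,"az":0},{"jaw":100,"x":0,"y":0,"z":0,"ax":0.3,"ay":2,"az":-0.9},{"jaw":100,"x":0,"y":0,"z":0,"ax":0,"ay":0,"az":0}]'
python3 - <<'E'
from h import *
R=tool(22,60); G=np.array([.6262,-.1995,.12]); to(G+.023*R[:,2],R); print(pose()[2]["q"].round(2))
E
```

```text
t: 3.08
eef_pos: [0.5401, -0.2323, 0.1752]
tool_rot: [-0.096, 0.85, 0.169, 0.49]
contact_force: [-0.5, -0.7, -0.0]
gripper_width: 1.003
turn deg [-0.3   0.07  0.27] | 0.4
at [ 0.5401 -0.2323  0.1752] shift now-axes mm [ -1.6   2.5 130.4] after-turn axes [ -1.8   1.9 130.4] t 3.08
[ 1.62  0.76 -1.1   2.2  -1.35  0.3   0.92]
```

```bash
python3 -m crank '[{"jaw":100,"x":-0.3,"y":0.4,"z":21.7,"ax":0,"ay":0,"az":0},{"jaw":100,"x":-0.3,"y":0.4,"z":21.7,"ax":0,"ay":0,"az":0},{"jaw":100,"x":-0.3,"y":0.4,"z":21.7,"ax":0,"ay":0,"az":0},{"jaw":100,"x":-0.3,"y":0.4,"z":21.7,"ax":0,"ay":0,"az":0},{"jaw":100,"x":-0.3,"y":0.4,"z":21.7,"ax":0,"ay":0,"az":0},{"jaw":100,"x":-0.3,"y":0.4,"z":21.7,"ax":0,"ay":0,"az":0},{"jaw":100,"x":0,"y":0,"z":0,"ax":0,"ay":0,"az":0}]'
python3 - <<'E'
from h import *
R=tool(22,60); G=np.array([.6262,-.1995,.12]); to(G+.023*R[:,2],R); print(pose()[2]["q"].round(2))
p,d,c=grab("wrist","w2.npz"); cv2.imwrite("pics/w2.png",p[:,:,::-1])
E
```

```text
t: 3.95
eef_pos: [0.6415, -0.2145, 0.1224]
tool_rot: [-0.115, 0.85, 0.183, 0.481]
contact_force: [0.1, 1.0, -0.5]
gripper_width: 1.001
turn deg [-3.08  0.81  0.56] | 3.2
at [ 0.6415 -0.2145  0.1224] shift now-axes mm [ -5.9 -18.7  17.9] after-turn axes [ -6.3 -19.6  16.8] t 3.95
[ 1.38  0.94 -1.05  2.04 -1.37  0.17  0.96]
```

View pics/w2.png

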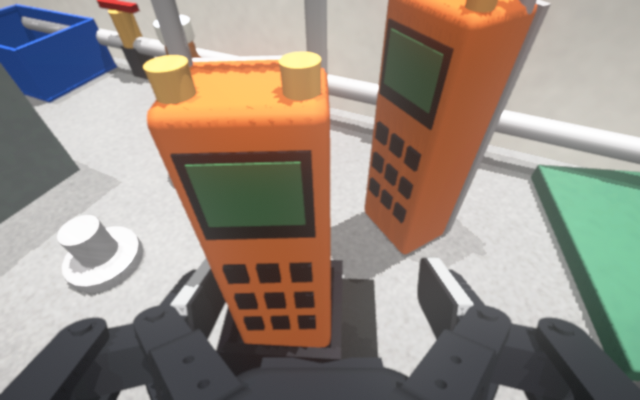

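Both q5 and q6 are at their limits, so this posture can't finish the approach and sits about 19 mm to the side. Nothing has been touched. The visible palm edge tapers, so a tilt of about 43° will clear the meter. I'll back out, turn nearly upright, and fit the arm's kinematics from the states to choose the posture.

```bash
echo 'D1' ; python3 -c "
from h import *; o=pose()[2]; print(repr(o['q']),repr(o['eef_pos']),repr(o['tool_rot']))"
python3 -m crank '[{"jaw":100,"x":0,"y":0,"z":-40,"ax":0,"ay":0,"az":0},{"jaw":100,"x":0,"y":0,"z":-40,"ax":0,"ay":0,"az":0},{"jaw":100,"x":0,"y":0,"z":-40,"ax":0,"ay":0,"az":0},{"jaw":100,"x":10,"y":-8,"z":-30,"ax":0,"ay":0,"az":0},{"jaw":100,"x":0,"y":0,"z":0,"ax":0,"ay":-10,"az":0},{"jaw":100,"x":0,"y":0,"z":0,"ax":0,"ay":-10,"az":0},{"jaw":100,"x":0,"y":0,"z":0,"ax":0,"ay":0,"az":0}]'; python3 -c "
from h import *; o=pose()[2]; print(repr(o['q']),repr(o['eef_pos']),repr(o['tool_rot']))"
python3 -m crank '[{"jaw":100,"x":0,"y":0,"z":0,"ax":0,"ay":-10,"az":0},{"jaw":100,"x":0,"y":0,"z":0,"ax":0,"ay":-10,"az":0},{"jaw":100,"x":0,"y":0,"z":0,"ax":0,"ay":-10,"az":0},{"jaw":100,"x":0,"y":0,"z":0,"ax":0,"ay":0,"az":0}]'
python3 -c "
from h import *; o=pose()[2]; print(repr(o['q']),repr(o['eef_pos']),repr(o['tool_rot']))"
```

```text
D1
array([ 1.38625629,  0.93835756, -1.05316449,  2.04594526, -1.36630813,
        0.17031188,  0.95859866]) array([ 0.64065036, -0.21493764,  0.12233301]) array([-0.11446478,  0.84995952,  0.18288982,  0.48064326])
t: 4.88
eef_pos: [0.5276, -0.2588, 0.2096]
tool_rot: [-0.083, 0.915, 0.203, 0.338]
contact_force: [0.4, -0.0, -0.2]
gripper_width: 0.998
array([ 1.21043824,  0.37233556, -0.62889732,  2.05403491, -0.80052271,
        0.58984935,  0.15382786]) array([ 0.52762567, -0.25880766,  0.20955611]) array([-0.08344713,  0.91505183,  0.20324398,  0.33824342])
t: 5.38
eef_pos: [0.5269, -0.2561, 0.2041]
tool_rot: [-0.039, 0.969, 0.219, 0.104]
contact_force: [-0.2, 1.1, 0.1]
gripper_width: 1.001
array([ 0.68415931,  0.33148555, -0.28487326,  1.87161828, -0.12850367,
        0.83498666, -0.62519612]) array([ 0.52687979, -0.25605825,  0.20409571]) array([-0.03916734,  0.96932132,  0.21944336,  0.10356987])
```

```bash
cat > kin.py <<'E'
from h import *
from itertools import product
from scipy.optimize import least_squares
D=[([ 1.23487994,0.47777434,0.02239142,1.55644601,-0.01150773,1.10931347,-0.08311296],[0.15227205,-0.65699307,0.2303463],[-8.88600839e-04,9.93521377e-01,1.13641776e-01,-1.77552896e-04]),
([1.38625629,0.93835756,-1.05316449,2.04594526,-1.36630813,0.17031188,0.95859866],[0.64065036,-0.21493764,0.12233301],[-0.11446478,0.84995952,0.18288982,0.48064326]),
([1.21043824,0.37233556,-0.62889732,2.05403491,-0.80052271,0.58984935,0.15382786],[0.52762567,-0.25880766,0.20955611],[-0.08344713,0.91505183,0.20324398,0.33824342]),
([0.68415931,0.33148555,-0.28487326,1.87161828,-0.12850367,0.83498666,-0.62519612],[0.52687979,-0.25605825,0.20409571],[-0.03916734,0.96932132,0.21944336,0.10356987])]
def fk(q,S,v):
    a,b,d1,L1,L2,Lt,e1,e2,w,e0,s1,s2=v
    rz=lambda x:Rot.from_euler('z',x); ry=lambda x:Rot.from_euler('y',x)
    R=rz(S[0]*q[0]+a); p=np.array([0,0,d1])+R.apply([e0,s1,0]); R=R*ry(q[1]); R=R*rz(S[1]*q[2]); p=p+R.apply([e1,0,L1]); R=R*ry(q[3])*rz(S[2]*q[4]); p=p+R.apply([e2,s2,L2])
    R=R*ry(q[5]); p=p+R.apply([w,0,Lt]); R=R*rz(S[3]*q[6]+b); return p,R
def res(v,S):
    r=[]
    for q,P,t in D:
        p,R=fk(q,S,v); r+=[(p-P)*1,0.3*(Rot.from_quat(np.roll(t,-1)).inv()*R).as_rotvec()]
    return np.r_[np.concatenate(r),1e-3*np.array(v)[6:]]
def fit():
    best=None
    for S in product((1,-1),repeat=4):
        for b0 in (0,np.pi/2,np.pi,-np.pi/2):
            s=least_squares(res,[-1.344-S[0]*1.235,b0,.35,.42,.4,.25,0,0,0,0,0,0],args=(S,))
            if best is None or s.cost<best[0]: best=(s.cost,S,s.x)
    return best
if __name__=="__main__":
    c,S,v=fit(); print(c,S,v.round(3)); print(np.abs(res(v,S)[:24]).max()); np.save("kin.npy",np.r_[v,S])
E
python3 kin.py
```

```text
5.215383221759359e-07 (-1, -1, -1, -1) [-1.00e-03  1.57e+00  2.87e-01  5.39e-01  4.67e-01  3.61e-01  5.00e-03
 -4.10e-02  2.50e-02  8.00e-03 -6.70e-02  5.00e-03]
0.0004850860419996217
```

```bash
cat > ik.py <<'E'
from kin import *
z=np.load("kin.npy"); v=z[:12]; S=z[12:]
lo=np.array([-2.96,-.34,-1.41,.24,-1.37,.17,-2.96]); hi=np.array([2.96,2.1,1.46,2.44,4.51,1.92,2.96])
def err(q,P,R):
    p,r=fk(q,S,v); return np.r_[p-P,0.3*(Rot.from_matrix(R).inv()*r).as_rotvec()]
def solve(P,R,q0,reg=0.0,q3=None):
    f=lambda q: np.r_[err(q,P,R),reg*(q-q0)] if q3 is None else np.r_[err(q,P,R),.05*(q[2]-q3)]
    return least_squares(f,np.clip(q0,lo+.01,hi-.01),bounds=(lo,hi))
def fam(P,R,seeds,tag):
    for q3 in (-1,-.6,-.3,0,.3,.6,1):
        b=None
        for q0 in seeds:
            s=solve(P,R,q0,q3=q3); e=np.linalg.norm(err(s.x,P,R)); m=np.minimum(s.x-lo,hi-s.x).min()
            if e<.004 and (b is None or m>b[0]): b=(m,s.x,e)
        if b: print(tag,q3,"margin",b[0].round(2),b[1].round(2))
E
python3 - <<'E'
from ik import *
rng=np.random.default_rng(0); q=pose()[2]["q"]; seeds=[q]+[rng.uniform(np.maximum(lo,-2.5),np.minimum(hi,2.5)) for _ in range(7)]
G=np.array([.6262,-.1995,.12]); H=np.array([.612,.2586,.31])
for th in (35,43,50):
    R=tool(22,th); fam(G+.023*R[:,2],R,seeds,f"dock{th}")
    R=tool(-2.3,th); g=H+R@np.zeros(3)+np.r_[-.0115,0.0005,-.133]; fam(g+.023*R[:,2],R,seeds,f"hook{th}")
E
```

```text
dock35 -1 margin 0.12 [ 1.17  0.77 -1.    1.97  0.67  0.29 -1.32]
dock35 -0.6 margin 0.06 [ 0.88  0.56 -0.6   2.03 -0.56  0.23 -0.24]
dock35 -0.3 margin 0.15 [ 0.63  0.49 -0.3   2.05 -1.04  0.32  0.16]
dock35 0 margin 0.1 [ 0.39  0.46 -0.    2.09 -1.27  0.43  0.35]
dock35 0.3 margin 0.0 [ 0.18  0.46  0.26  2.1  -1.37  0.54  0.41]
hook35 -1 margin 0.07 [ 0.07  0.64 -1.    1.98  1.47  0.92  2.89]
hook35 -0.6 margin 0.02 [-0.19  0.45 -0.6   2.02  1.29  0.67  2.94]
hook35 -0.3 margin 0.0 [-0.42  0.37 -0.32  2.07  1.21  0.55  2.96]
hook35 0.6 margin 0.01 [-1.17  0.31  0.6   2.19  0.77  0.28 -2.95]
hook35 1 margin 0.01 [-1.48  0.38  1.    2.24  0.15  0.18 -2.35]
dock43 -1 margin 0.0 [ 1.28  0.86 -1.07  2.02  0.85  0.17 -1.41]
dock43 -0.6 margin 0.02 [ 0.92  0.58 -0.6   2.07 -1.35  0.24  0.58]
dock43 0.6 margin 0.0 [-0.03  0.57  0.61  2.19  4.51  0.83  0.79]
dock43 1 margin 0.06 [-0.28  0.76  1.    2.21  4.45  1.14  0.75]
hook43 -1 margin 0.29 [ 0.03  0.67 -1.    2.05  1.7   1.    2.67]
hook43 -0.6 margin 0.33 [-0.24  0.46 -0.6   2.1   1.59  0.74  2.63]
hook43 -0.3 margin 0.3 [-0.48  0.38 -
[... 499 characters left out ...]
 0 margin 0.1 [0.47 0.54 0.   2.17 4.41 0.65 1.01]
dock50 0.3 margin 0.13 [0.23 0.56 0.3  2.2  4.38 0.81 0.99]
dock50 0.6 margin 0.15 [0.01 0.63 0.6  2.22 4.36 0.98 0.95]
dock50 1 margin 0.2 [-0.23  0.85  1.    2.24  4.3   1.32  0.87]
hook50 -1 margin 0.34 [-0.01  0.72 -1.    2.1   1.88  1.12  2.5 ]
hook50 -0.6 margin 0.29 [-0.28  0.5  -0.6   2.15  1.8   0.86  2.4 ]
hook50 -0.3 margin 0.25 [-0.53  0.42 -0.3   2.19  1.78  0.72  2.34]
hook50 0 margin 0.21 [-0.78  0.37  0.    2.23  1.78  0.61  2.29]
hook50 0.3 margin 0.17 [-1.03  0.36  0.3   2.27  1.81  0.51  2.23]
hook50 0.6 margin 0.14 [-1.27  0.37  0.6   2.3   1.87  0.4   2.15]
hook50 1 margin 0.05 [-1.56  0.46  1.    2.33  2.09  0.22  1.88]
```

```bash
cat > sim.py <<'E'
from ik import *
LIM=.7*np.array([2.39,2.39,3.14,3.14,3.14,3.14,3.14])/8
def run(q,rows,P=None,R=None,n=10,post=None,k=0):
    """rows: list of (x,y,z mm, ax,ay,az deg); min-norm DLS in small steps from FK pose"""
    q=np.array(q,float)
    if P is None: P,r=fk(q,S,v); R=r.as_matrix()
    for w in rows:
        P=P+R@np.array(w[:3])/1e3; R=R@Rot.from_rotvec(np.radians(w[3:])).as_matrix()
        P0,r0=fk(q,S,v); rv=(r0.inv()*Rot.from_matrix(R)).as_rotvec()
        for i in range(1,n+1):
            Pi=P0+(P-P0)*i/n; Ri=(r0*Rot.from_rotvec(rv*i/n)).as_matrix()
            for _ in range(3):
                e=err(q,Pi,Ri); J=np.array([(err(q+1e-5*d,Pi,Ri)-e)/1e-5 for d in np.eye(7)]).T
                Jp=J.T@np.linalg.inv(J@J.T+1e-5*np.eye(6)); dq=-Jp@e
                if post is not None: dq+=k*(np.eye(7)-Jp@J)@(post-q)
                q=np.clip(q+dq,lo,hi)
        P,r=fk(q,S,v); R=r.as_matrix()
    return q
E
python3 - <<'E'
from sim import *
q0=D[0][0]; mv=[(42.6,-32,0,0,0,0)]*10; tu=[(0,0,0,.55,7.5,-.98)]*8
for k,post in ((0,None),(.01,(lo+hi)/2),(.03,(lo+hi)/2),(.01,np.array(q0)),(.03,np.array(q0))):
    a=run(q0,mv,post=post,k=k); b=run(a,tu,post=post,k=k); print(k,a.round(2),b.round(2))
q=pose()[2]["q"]
print("best margins dock B")
rng=np.random.default_rng(1)
for th in (45,50,55,60):
    for (nm,yaw,g) in (("dock",22,np.r_[.6262,-.1995,.12]),("dockup",22,np.r_[.6262,-.1995,.25]),("hook",-2.3,np.r_[.6005,.2591,.177]),("hookpre",-2.3,np.r_[.44,.265,.20])):
        R=tool(yaw,th); P=g+.023*R[:,2]; best=None
        for q3 in np.arange(-1.2,1.3,.2):
            s=solve(P,R,np.array([0,.5,q3,2.1,4.0 if nm[0]=="d" else 2.,.7,1.5]),q3=q3)
            m=np.minimum(s.x-lo,hi-s.x).min(); e=np.linalg.norm(err(s.x,P,R))
            if e<.003 and (best is None or m>best[0]): best=(m,s.x)
        print(th,nm,best and (best[0].round(2),best[1].round(2)))
E
```

```text
0 [ 0.53  0.3  -0.22  1.83  0.07  1.02 -1.06] [ 1.48  0.45 -0.76  2.22 -1.37  0.67  0.85]
0.01 [ 0.37  0.28 -0.01  1.85  0.    1.01 -0.99] [ 1.18  0.36 -0.4   2.25 -1.37  0.81  0.91]
0.03 [ 0.34  0.27  0.02  1.86 -0.01  1.01 -0.98] [ 1.06  0.34 -0.25  2.27 -1.37  0.86  0.93]
0.01 [ 0.55  0.3  -0.24  1.82  0.08  1.02 -1.07] [ 1.49  0.45 -0.76  2.22 -1.37  0.67  0.85]
0.03 [ 0.55  0.3  -0.24  1.82  0.08  1.02 -1.07] [ 1.47  0.44 -0.74  2.22 -1.37  0.68  0.86]
best margins dock B
45 dock (np.float64(0.16), array([-0.35,  0.98,  1.2 ,  2.21,  4.35,  1.42,  0.73]))
45 dockup None
45 hook (np.float64(0.35), array([-0.1 ,  0.56, -0.8 ,  2.09,  1.7 ,  0.88,  2.58]))
45 hookpre (np.float64(0.16), array([-0.07,  0.59, -1.2 ,  2.28,  1.61,  1.22,  2.39]))
50 dock (np.float64(0.21), array([-0.32,  1.05,  1.2 ,  2.23,  4.24,  1.55,  0.78]))
50 dockup None
50 hook (np.float64(0.34), array([-0.01,  0.72, -1.  ,  2.1 ,  1.88,  1.12,  2.5 ]))
50 hookpre (np.float64(0.13), array([-0.14,  0.67, -1.2 ,  2.31,  1.7 ,  1.37,  2.28]))
55 dock (np.float64(0.22), array([0.34, 0.59, 0.2 , 2.2 , 4.29, 0.87, 1.12]))
55 dockup (np.float64(0.03), array([-0.35,  0.64,  1.2 ,  2.22,  4.48,  1.32,  0.71]))
55 hook (np.float64(0.3), array([-0.03,  0.77, -1.  ,  2.14,  1.99,  1.24,  2.41]))
55 hookpre (np.float64(0.1), array([-0.2 ,  0.76, -1.2 ,  2.34,  1.78,  1.54,  2.19]))
60 dock (np.float64(0.27), array([ 0.68,  0.64, -0.2 ,  2.17,  4.24,  0.77,  1.29]))
60 dockup (np.float64(0.15), array([-0.31,  0.73,  1.2 ,  2.25,  4.36,  1.47,  0.78]))
60 hook (np.float64(0.28), array([-0.06,  0.83, -1.  ,  2.16,  2.1 ,  1.37,  2.34]))
60 hookpre (np.float64(0.07), array([-0.26,  0.87, -1.2 ,  2.37,  1.86,  1.73,  2.11]))
```

```bash
cat > plan.py <<'E'
from sim import *
def twist(qa,qb,N):
    """N equal tool-frame rows from fk(qa) to fk(qb) (constant screw not needed: per-row list)"""
    out=[]; q=np.linspace(qa,qb,N+1)
    for i in range(N):
        p,r=fk(q[i],S,v); p2,r2=fk(q[i+1],S,v); out.append(np.r_[1e3*r.inv().apply(p2-p),np.degrees((r.inv()*r2).as_rotvec())])
    return np.array(out)
def cart(q,P,R,N):
    p,r=fk(q,S,v); out=[]; rv=(r.inv()*Rot.from_matrix(R)).as_rotvec(); st=Rot.from_rotvec(rv/N); c=r
    for i in range(N): out.append(np.r_[1e3*c.inv().apply((P-p)/N),np.degrees(rv/N)]); c=c*st
    return np.array(out)
def show(tag,q):
    p,r=fk(q,S,v); z=r.apply([0,0,1]); x=r.apply([1,0,0]); e=p-.361*z
    print(tag,"q",q.round(2),"P",p.round(3),"z",z.round(2),"x",x.round(2),"wrist",e.round(2),"marg",np.minimum(q-lo,hi-q).min().round(2))
E
python3 - <<'E'
from plan import *
q=pose()[2]["q"]; show("now",q)
R=tool(22,60); G=np.r_[.6262,-.1995,.12]; pre=G-.11*R[:,2]
best=None
for q3 in np.arange(-1,1.1,.2):
    s=solve(pre,R,np.array([.5,.5,q3,2.1,4.2,.7,1.3]),q3=q3); m=np.minimum(s.x-lo,hi-s.x).min()
    if np.linalg.norm(err(s.x,pre,R))<.003: show("pre q3 %.1f"%q3,s.x)
for q6 in(.4,.6):
  for q2,q4 in ((.2,1.9),(.0,2.0)):
    for q5 in (-.13,.8,1.6,2.4,3.2,4.2): show(f"{q6}",np.array([.68,q2,-.28,q4,q5,q6,1.2]))
E
```

```text
now q [ 0.68  0.33 -0.28  1.87 -0.13  0.83 -0.63] P [ 0.527 -0.257  0.204] z [ 0.18  0.12 -0.98] x [0.88 0.42 0.22] wrist [ 0.46 -0.3   0.56] marg 0.57
pre q3 -0.0 q [0.73 0.46 0.   2.3  4.51 0.92 1.13] P [ 0.538 -0.235  0.175] z [ 0.8   0.32 -0.5 ] x [0.46 0.19 0.87] wrist [ 0.25 -0.35  0.35] marg 0.0
pre q3 0.2 q [0.57 0.46 0.2  2.31 4.5  1.01 1.13] P [ 0.538 -0.235  0.175] z [ 0.8   0.32 -0.5 ] x [0.46 0.19 0.87] wrist [ 0.25 -0.35  0.36] marg 0.01
pre q3 0.4 q [0.42 0.49 0.4  2.33 4.48 1.11 1.13] P [ 0.538 -0.235  0.175] z [ 0.8   0.32 -0.5 ] x [0.46 0.19 0.87] wrist [ 0.25 -0.35  0.36] marg 0.03
pre q3 0.6 q [0.27 0.54 0.6  2.35 4.47 1.22 1.12] P [ 0.538 -0.235  0.175] z [ 0.8   0.32 -0.5 ] x [0.46 0.19 0.87] wrist [ 0.25 -0.35  0.36] marg 0.04
pre q3 0.8 q [0.13 0.62 0.8  2.36 4.45 1.36 1.11] P [ 0.538 -0.235  0.175] z [ 0.8   0.32 -0.5 ] x [0.46 0.19 0.87] wrist [ 0.25 -0.35  0.36] marg 0.06
pre q3 1.0 q [0.01 0.75 1.   2.37 4.43 1.55 1.09] P [ 0.538 -0.235  0.175] z [ 0.8   0.32 -0.5 ] x [0.46 0.19 0.87] wrist [ 0.25 -0.35  0.36] marg 0.07
0.4 q [ 0.68  0.2  -0.28  1.9  -0.13
[... 2971 characters left out ...]
94] z [ 0.38 -0.6  -0.7 ] x [-0.86  0.04 -0.5 ] wrist [ 0.36 -0.2   0.65] marg 0.34
0.6 q [ 0.68  0.   -0.28  2.    1.6   0.6   1.2 ] P [ 0.525 -0.494  0.513] z [ 0.48 -0.82 -0.33] x [-0.87 -0.48 -0.09] wrist [ 0.35 -0.2   0.63] marg 0.34
0.6 q [ 0.68  0.   -0.28  2.    2.4   0.6   1.2 ] P [ 0.598 -0.464  0.633] z [ 0.7  -0.71  0.04] x [-0.62 -0.59  0.51] wrist [ 0.34 -0.21  0.62] marg 0.34
0.6 q [ 0.68  0.   -0.28  2.    3.2   0.6   1.2 ] P [ 0.669 -0.35   0.68 ] z [ 0.92 -0.35  0.17] x [-0.26 -0.23  0.94] wrist [ 0.34 -0.22  0.62] marg 0.34
0.6 q [ 0.68  0.   -0.28  2.    4.2   0.6   1.2 ] P [ 0.695 -0.196  0.599] z [ 0.99  0.12 -0.09] x [0.02 0.53 0.85] wrist [ 0.34 -0.24  0.63] marg 0.31
```

```bash
cat > p1.py <<'E'
from plan import *
def chk(q,rows,tag):
    rows=np.round(rows,1); out=q
    for r in rows:
        n=run(out,[r]); 
        if (abs(n-out)>LIM).any(): print("  fast",(abs(n-out)/LIM).max().round(2))
        out=n
    show(tag,out); return out
E
python3 - <<'E'
from p1 import *
q=pose()[2]["q"]
m1=np.array([.68,0,-.28,2.0,-.13,.4,-.63]); p,r=fk(m1,S,v)
A=cart(q,p,r.as_matrix(),6); print(A[[0,-1]].round(1)); q=chk(q,A,"raise")
B=[(0,0,0,0,0,-10)]*10; q=chk(q,B,"roll")
e=q.copy(); e[4]=3.7; C=twist(q,e,12); print("angle",np.linalg.norm(C[0,3:])); 
C=twist(q,e,23); print(C[[0,11,22]].round(1)); q=chk(q,[C[0]]*23,"sweep")
R=tool(22,60); G=np.r_[.6262,-.1995,.12]; pre=G-.05*R[:,2]
for mid in (np.r_[.50,-.25,.30],):
  R1=tool(12,60); E=cart(q,mid,R1,10); q1=chk(q,E,"mid")
  print(np.degrees(np.linalg.norm(E[0,3:])*np.pi/180),E[[0,9]].round(1))
  F=cart(q1,pre,R,6); q2=chk(q1,F,"pre"); H=cart(q2,G+.023*R[:,2],R,4); q3=chk(q2,H,"grasp")
E
```

```text
[[ 13.1  10.2 -28.7  -5.2   3.1  -0.6]
 [ 18.6  21.6 -17.   -5.2   3.1  -0.6]]
raise q [ 0.72  0.   -0.32  2.   -0.13  0.39 -0.62] P [ 0.591 -0.3    0.387] z [ 0.65 -0.22 -0.73] x [0.72 0.49 0.49] wrist [ 0.36 -0.22  0.65] marg 0.22
roll q [ 0.78  0.01 -0.38  1.99 -0.13  0.39  1.12] P [ 0.591 -0.3    0.387] z [ 0.65 -0.22 -0.73] x [-0.37  0.75 -0.55] wrist [ 0.36 -0.22  0.65] marg 0.22
angle 18.278878329134244
[[ -9.4 -17.8  -0.3   3.3  -1.6  -8.8]
 [ -9.4 -17.8  -0.3   3.3  -1.6  -8.8]
 [ -9.4 -17.8  -0.3   3.3  -1.6  -8.8]]
sweep q [ 0.71  0.   -0.3   2.    3.7   0.4   1.11] P [ 0.692 -0.302  0.592] z [ 0.98 -0.19 -0.09] x [0.09 0.03 1.  ] wrist [ 0.34 -0.23  0.62] marg 0.23
mid q [ 0.86  0.12 -0.1   2.33  4.51  0.8   0.73] P [ 0.514 -0.267  0.32 ] z [ 0.89  0.13 -0.44] x [ 0.44 -0.01  0.9 ] wrist [ 0.19 -0.31  0.48] marg 0.0
3.3509466516565642 [[-30.7  -2.8 -17.2   2.3  -2.4  -0.4]
 [-34.1  -8.7  -2.5   2.3  -2.4  -0.4]]
pre q [ 0.76  0.54 -0.15  2.24  4.39  0.82  1.2 ] P [ 0.586 -0.216  0.145] z [ 0.8   0.32 -0.5 ] x [0.47 0.18 0.86] wrist [ 0.3  -0.33  0.33] marg 0.12
grasp q [ 0.67  0.64 -0.19  2.18  4.24  0.77  1.29] P [ 0.645 -0.192  0.108] z [ 0.8   0.32 -0.5 ] x [0.46 0.19 0.86] wrist [ 0.36 -0.31  0.29] marg 0.26
```

```bash
python3 -m crank '[{"jaw":100,"x":13,"y":10,"z":-29,"ax":-5.2,"ay":3.1,"az":-0.6},{"jaw":100,"x":14,"y":13,"z":-27,"ax":-5.2,"ay":3.1,"az":-0.6},{"jaw":100,"x":15,"y":15,"z":-25,"ax":-5.2,"ay":3.1,"az":-0.6},{"jaw":100,"x":16,"y":17,"z":-22,"ax":-5.2,"ay":3.1,"az":-0.6},{"jaw":100,"x":18,"y":20,"z":-20,"ax":-5.2,"ay":3.1,"az":-0.6},{"jaw":100,"x":18,"y":22,"z":-17,"ax":-5.2,"ay":3.1,"az":-0.6}]' && python3 -m crank '[{"jaw":100,"x":0,"y":0,"z":0,"ax":0,"ay":0,"az":-10},{"jaw":100,"x":0,"y":0,"z":0,"ax":0,"ay":0,"az":-10},{"jaw":100,"x":0,"y":0,"z":0,"ax":0,"ay":0,"az":-10},{"jaw":100,"x":0,"y":0,"z":0,"ax":0,"ay":0,"az":-10},{"jaw":100,"x":0,"y":0,"z":0,"ax":0,"ay":0,"az":-10},{"jaw":100,"x":0,"y":0,"z":0,"ax":0,"ay":0,"az":-10},{"jaw":100,"x":0,"y":0,"z":0,"ax":0,"ay":0,"az":-10},{"jaw":100,"x":0,"y":0,"z":0,"ax":0,"ay":0,"az":-10},{"jaw":100,"x":0,"y":0,"z":0,"ax":0,"ay":0,"az":-10},{"jaw":100,"x":0,"y":0,"z":0,"ax":0,"ay":0,"az":-10},{"jaw":100,"x":0,"y":0,"z":0,"ax":0,"ay":0,"az":0}]'
python3 - <<'E'
from p1 import *
q=pose()[2]["q"]; show("now",q)
e=q.copy(); e[4]=3.7; C=twist(q,e,23); print(C[0].round(2)); chk(q,[C[0]]*23,"sweep")
E
```

```text
t: 6.12
eef_pos: [0.5836, -0.3063, 0.3855]
tool_rot: [0.194, 0.909, 0.2, 0.311]
contact_force: [-0.4, 0.1, -0.6]
gripper_width: 1.002
t: 7.5
eef_pos: [0.5836, -0.306, 0.3846]
tool_rot: [0.361, 0.432, 0.825, 0.051]
contact_force: [-0.1, 0.9, -0.4]
gripper_width: 1.0
now q [ 0.8   0.04 -0.4   1.98 -0.09  0.38  1.08] P [ 0.598 -0.312  0.38 ] z [ 0.64 -0.23 -0.73] x [-0.37  0.75 -0.55] wrist [ 0.37 -0.23  0.64] marg 0.21
[ -9.59 -16.72  -0.26   3.11  -1.65  -8.75]
sweep q [ 0.72  0.03 -0.32  1.98  3.65  0.38  1.1 ] P [ 0.701 -0.316  0.579] z [ 0.97 -0.22 -0.11] x [ 0.1  -0.04  0.99] wrist [ 0.35 -0.24  0.62] marg 0.21
```

```bash
python3 -m crank '[{"jaw":100,"x":-9.6,"y":-16.8,"z":-0.3,"ax":3.1,"ay":-1.6,"az":-8.8},{"jaw":100,"x":-9.6,"y":-16.8,"z":-0.3,"ax":3.1,"ay":-1.6,"az":-8.8},{"jaw":100,"x":-9.6,"y":-16.8,"z":-0.3,"ax":3.1,"ay":-1.6,"az":-8.8},{"jaw":100,"x":-9.6,"y":-16.8,"z":-0.3,"ax":3.1,"ay":-1.6,"az":-8.8},{"jaw":100,"x":-9.6,"y":-16.8,"z":-0.3,"ax":3.1,"ay":-1.6,"az":-8.8},{"jaw":100,"x":-9.6,"y":-16.8,"z":-0.3,"ax":3.1,"ay":-1.6,"az":-8.8},{"jaw":100,"x":-9.6,"y":-16.8,"z":-0.3,"ax":3.1,"ay":-1.6,"az":-8.8},{"jaw":100,"x":-9.6,"y":-16.8,"z":-0.3,"ax":3.1,"ay":-1.6,"az":-8.8},{"jaw":100,"x":-9.6,"y":-16.8,"z":-0.3,"ax":3.1,"ay":-1.6,"az":-8.8},{"jaw":100,"x":-9.6,"y":-16.8,"z":-0.3,"ax":3.1,"ay":-1.6,"az":-8.8},{"jaw":100,"x":-9.6,"y":-16.8,"z":-0.3,"ax":3.1,"ay":-1.6,"az":-8.8},{"jaw":100,"x":-9.6,"y":-16.8,"z":-0.3,"ax":3.1,"ay":-1.6,"az":-8.8}]' | head -2
python3 -c "
from h import *; o=pose()[2]; print(o['q'].tolist(),o['eef_pos'].tolist(),o['tool_rot'].tolist())"
python3 -m crank '[{"jaw":100,"x":-9.6,"y":-16.8,"z":-0.3,"ax":3.1,"ay":-1.6,"az":-8.8},{"jaw":100,"x":-9.6,"y":-16.8,"z":-0.3,"ax":3.1,"ay":-1.6,"az":-8.8},{"jaw":100,"x":-9.6,"y":-16.8,"z":-0.3,"ax":3.1,"ay":-1.6,"az":-8.8},{"jaw":100,"x":-9.6,"y":-16.8,"z":-0.3,"ax":3.1,"ay":-1.6,"az":-8.8},{"jaw":100,"x":-9.6,"y":-16.8,"z":-0.3,"ax":3.1,"ay":-1.6,"az":-8.8},{"jaw":100,"x":-9.6,"y":-16.8,"z":-0.3,"ax":3.1,"ay":-1.6,"az":-8.8},{"jaw":100,"x":-9.6,"y":-16.8,"z":-0.3,"ax":3.1,"ay":-1.6,"az":-8.8},{"jaw":100,"x":-9.6,"y":-16.8,"z":-0.3,"ax":3.1,"ay":-1.6,"az":-8.8},{"jaw":100,"x":-9.6,"y":-16.8,"z":-0.3,"ax":3.1,"ay":-1.6,"az":-8.8},{"jaw":100,"x":-9.6,"y":-16.8,"z":-0.3,"ax":3.1,"ay":-1.6,"az":-8.8},{"jaw":100,"x":-9.6,"y":-16.8,"z":-0.3,"ax":3.1,"ay":-1.6,"az":-8.8},{"jaw":100,"x":0,"y":0,"z":0,"ax":0,"ay":0,"az":0}]'
python3 -c "
from h import *; o=pose()[2]; print(o['q'].tolist(),o['eef_pos'].tolist(),o['tool_rot'].tolist())"
```

```text
t: 9.0
eef_pos: [0.5926, -0.4501, 0.5173]
[0.7088810297166462, 0.036008680942653915, -0.2979721474621473, 1.999923707628241, 1.9241640725134148, 0.37707314419748594, 1.05596055292025] [0.5925689985907306, -0.4501362305446175, 0.5173391291665546] [0.23567063915312167, -0.30016405783118505, 0.7500596594224453, -0.5401586762559325]
t: 10.5
eef_pos: [0.6881, -0.3055, 0.5821]
tool_rot: [0.073, 0.745, -0.072, 0.659]
contact_force: [-0.8, 0.1, 0.4]
gripper_width: 1.001
[0.7615768800119651, 0.040981164550982496, -0.3362020817256601, 1.9840178824031947, 3.7408828511857135, 0.38772296014898266, 1.0610161269310923] [0.6880671461586605, -0.3055185231991479, 0.5820606813470113] [0.07315669036522661, 0.7449961258137647, -0.07239972718917612, 0.6590805342901734]
```

```bash
python3 - <<'E'
s=open("kin.py").read()
s=s.replace("0.10356987])]","0.10356987]),\n([0.7088810297166462, 0.036008680942653915, -0.2979721474621473, 1.999923707628241, 1.9241640725134148, 0.37707314419748594, 1.05596055292025],[0.5925689985907306, -0.4501362305446175, 0.5173391291665546],[0.23567063915312167, -0.30016405783118505, 0.7500596594224453, -0.5401586762559325]),\n([0.7615768800119651, 0.040981164550982496, -0.3362020817256601, 1.9840178824031947, 3.7408828511857135, 0.38772296014898266, 1.0610161269310923],[0.6880671461586605, -0.3055185231991479, 0.5820606813470113],[0.07315669036522661, 0.7449961258137647, -0.07239972718917612, 0.6590805342901734])]")
s=s.replace("[:24]","[:36]"); open("kin.py","w").write(s)
E
python3 kin.py; cat > p2.py <<'E'
from p1 import *
q=pose()[2]["q"]; show("now",q)
R=tool(22,60); G=np.r_[.6262,-.1995,.12]; pre=G-.05*R[:,2]
for mid,y in ((np.r_[.56,-.28,.30],0),(np.r_[.53,-.25,.25],5),(np.r_[.53,-.27,.22],10)):
  E=cart(q,mid,tool(y,60),10); q1=chk(q,E,"mid"); print(E[[0,3,6,9]].round(1))
  F=cart(q1,pre,R,6); q2=chk(q1,F,"pre");print(F[[0,5]].round(1)); H=cart(q2,G+.023*R[:,2],R,4); q3=chk(q2,H,"grasp")
E
python3 p2.py
```

```text
3.680945290751849e-05 (-1, -1, -1, -1) [-0.003  1.569  0.264  0.559  0.461  0.338  0.026 -0.027  0.024 -0.006
 -0.062 -0.   ]
0.0038608735465957555
now q [ 0.76  0.04 -0.34  1.98  3.74  0.39  1.06] P [ 0.689 -0.305  0.58 ] z [ 0.97 -0.21 -0.12] x [ 0.12 -0.01  0.99] wrist [ 0.34 -0.23  0.62] marg 0.22
mid q [ 0.87  0.16 -0.25  2.27  4.34  0.55  0.81] P [ 0.56 -0.28  0.3 ] z [ 0.87  0.01 -0.5 ] x [0.5  0.   0.87] wrist [ 0.25 -0.28  0.48] marg 0.17
[[-29.4  -0.2  -9.7   1.2  -2.3  -0.3]
 [-30.3  -1.1  -6.1   1.2  -2.3  -0.3]
 [-30.8  -1.9  -2.3   1.2  -2.3  -0.3]
 [-30.8  -2.4   1.5   1.2  -2.3  -0.3]]
pre q [ 0.85  0.55 -0.25  2.24  4.41  0.77  1.21] P [ 0.586 -0.216  0.145] z [ 0.8   0.32 -0.5 ] x [0.47 0.19 0.87] wrist [ 0.3  -0.33  0.33] marg 0.1
[[-20.2 -10.7  16.8   3.1   0.   -1.8]
 [-18.6  -8.8  19.5   3.1   0.   -1.8]]
grasp q [ 0.76  0.65 -0.28  2.17  4.25  0.72  1.31] P [ 0.645 -0.192  0.109] z [ 0.8   0.32 -0.5 ] x [0.47 0.19 0.87] wrist [ 0.35 -0.31  0.29] marg 0.26
mid q [ 0.88  0.22 -0.24  2.37  4.25  0.65  1.04] P [ 0.53  -0.251  0.25 ] z [ 0.86  0.07 -0.5 ] x [0.5  0.
[... 567 characters left out ...]
31  0.29] marg 0.24
mid q [ 0.92  0.33 -0.21  2.32  4.39  0.74  1.05] P [ 0.529 -0.269  0.22 ] z [ 0.85  0.15 -0.51] x [0.5  0.08 0.86] wrist [ 0.22 -0.32  0.4 ] marg 0.12
[[-37.7  -0.7 -11.8   2.1  -2.3  -0.6]
 [-38.8  -2.9  -7.1   2.1  -2.3  -0.6]
 [-39.2  -4.7  -2.    2.1  -2.3  -0.6]
 [-38.9  -5.9   3.2   2.1  -2.3  -0.6]]
pre q [ 0.85  0.55 -0.24  2.23  4.41  0.78  1.21] P [ 0.586 -0.215  0.145] z [ 0.8   0.33 -0.5 ] x [0.46 0.18 0.87] wrist [ 0.3  -0.33  0.32] marg 0.1
[[-5.4 -7.2 15.7  1.8  0.1 -1. ]
 [-4.9 -5.1 16.6  1.8  0.1 -1. ]]
grasp q [ 0.75  0.65 -0.27  2.17  4.25  0.73  1.31] P [ 0.645 -0.192  0.108] z [ 0.8   0.32 -0.5 ] x [0.46 0.19 0.87] wrist [ 0.35 -0.31  0.29] marg 0.26
```

```bash
python3 -m crank '[{"jaw":100,"x":-37.7,"y":-0.7,"z":-12,"ax":2.1,"ay":-2.3,"az":-0.6},{"jaw":100,"x":-38,"y":-1.5,"z":-10,"ax":2.1,"ay":-2.3,"az":-0.6},{"jaw":100,"x":-38.5,"y":-2.2,"z":-8.7,"ax":2.1,"ay":-2.3,"az":-0.6},{"jaw":100,"x":-38.8,"y":-2.9,"z":-7,"ax":2.1,"ay":-2.3,"az":-0.6},{"jaw":100,"x":-39,"y":-3.5,"z":-5.4,"ax":2.1,"ay":-2.3,"az":-0.6},{"jaw":100,"x":-39,"y":-4.1,"z":-3.7,"ax":2.1,"ay":-2.3,"az":-0.6},{"jaw":100,"x":-39.2,"y":-4.7,"z":-2,"ax":2.1,"ay":-2.3,"az":-0.6},{"jaw":100,"x":-39.2,"y":-5.1,"z":-0.3,"ax":2.1,"ay":-2.3,"az":-0.6},{"jaw":100,"x":-39,"y":-5.5,"z":1.5,"ax":2.1,"ay":-2.3,"az":-0.6},{"jaw":100,"x":-39,"y":-5.9,"z":3.2,"ax":2.1,"ay":-2.3,"az":-0.6},{"jaw":100,"x":0,"y":0,"z":0,"ax":0,"ay":0,"az":0}]'
cat > p3.py <<'E'
from p1 import *
q=pose()[2]["q"]; show("now",q); R=tool(22,60); G=np.r_[.6262,-.1995,.12]
to(G-.05*R[:,2],R); to(G+.023*R[:,2],R)
E
python3 p3.py
```

```text
t: 11.88
eef_pos: [0.5288, -0.272, 0.2221]
tool_rot: [-0.044, 0.864, 0.072, 0.495]
contact_force: [0.1, 0.6, 1.0]
gripper_width: 1.0
now q [ 0.94  0.33 -0.21  2.3   4.43  0.74  1.01] P [ 0.533 -0.28   0.226] z [ 0.85  0.15 -0.51] x [0.5  0.08 0.86] wrist [ 0.23 -0.33  0.41] marg 0.08
turn deg [10.47  0.3  -6.44] | 12.3
at [ 0.5288 -0.272   0.2221] shift now-axes mm [-33.4 -45.4  96. ] after-turn axes [-29.6 -30.7 102.8] t 11.88
turn deg [10.47  0.3  -6.44] | 12.3
at [ 0.5288 -0.272   0.2221] shift now-axes mm [-33.8 -58.7 167.7] after-turn axes [-29.6 -30.7 175.8] t 11.88
```

```bash
python3 -m crank '[{"jaw":100,"x":-5.5,"y":-7.5,"z":16,"ax":1.75,"ay":0.05,"az":-1.07},{"jaw":100,"x":-5.4,"y":-7,"z":16.2,"ax":1.75,"ay":0.05,"az":-1.07},{"jaw":100,"x":-5.3,"y":-6.5,"z":16.4,"ax":1.75,"ay":0.05,"az":-1.07},{"jaw":100,"x":-5.2,"y":-6.2,"z":16.6,"ax":1.75,"ay":0.05,"az":-1.07},{"jaw":100,"x":-5,"y":-5.7,"z":16.8,"ax":1.75,"ay":0.05,"az":-1.07},{"jaw":100,"x":-5,"y":-5.3,"z":17,"ax":1.75,"ay":0.05,"az":-1.07},{"jaw":100,"x":0,"y":0,"z":0,"ax":0,"ay":0,"az":0}]'; python3 p3.py
```

```text
t: 12.75
eef_pos: [0.5886, -0.2146, 0.1467]
tool_rot: [-0.096, 0.849, 0.17, 0.491]
contact_force: [0.2, -0.7, 0.3]
gripper_width: 1.0
now q [ 0.85  0.56 -0.25  2.21  4.44  0.77  1.18] P [ 0.594 -0.224  0.147] z [ 0.8   0.33 -0.5 ] x [0.46 0.19 0.87] wrist [ 0.3  -0.34  0.33] marg 0.07
turn deg [-0.31 -0.06  0.43] | 0.5
at [ 0.5886 -0.2146  0.1467] shift now-axes mm [-2.9  0.1 -1.5] after-turn axes [-2.9  0.1 -1.5] t 12.75
turn deg [-0.31 -0.06  0.43] | 0.5
at [ 0.5886 -0.2146  0.1467] shift now-axes mm [-2.9  0.5 71.5] after-turn axes [-2.9  0.1 71.5] t 12.75
```

```bash
python3 -m crank '[{"jaw":100,"x":-0.7,"y":0.1,"z":18,"ax":-0.1,"ay":0,"az":0.1},{"jaw":100,"x":-0.7,"y":0.1,"z":18,"ax":-0.1,"ay":0,"az":0.1},{"jaw":100,"x":-0.7,"y":0.1,"z":18,"ax":-0.1,"ay":0,"az":0.1},{"jaw":100,"x":-0.7,"y":0.1,"z":17.5,"ax":0,"ay":0,"az":0.1},{"jaw":100,"x":0,"y":0,"z":0,"ax":0,"ay":0,"az":0}]'; python3 p3.py; python3 - <<'E'
from h import *
p,d,c=grab("wrist","w3.npz"); m=hsv(p,[4,130,60],[18,255,255]); m[:,380:]=0
for v in (100,200,260,300): u=np.nonzero(m[v])[0]; print(v,u.min(),u.max())
cv2.imwrite("pics/w3.png",p[:,:,::-1])
E
```

```text
t: 13.38
eef_pos: [0.6446, -0.1919, 0.1089]
tool_rot: [-0.095, 0.85, 0.166, 0.491]
contact_force: [0.1, 0.2, 0.5]
gripper_width: 1.004
now q [ 0.77  0.66 -0.28  2.15  4.28  0.72  1.3 ] P [ 0.652 -0.201  0.107] z [ 0.8   0.32 -0.5 ] x [0.46 0.19 0.87] wrist [ 0.36 -0.32  0.29] marg 0.23
turn deg [-0.01 -0.06  0.07] | 0.1
at [ 0.6446 -0.1919  0.1089] shift now-axes mm [ -0.3   0.1 -72.8] after-turn axes [ -0.4   0.1 -72.8] t 13.38
turn deg [-0.01 -0.06  0.07] | 0.1
at [ 0.6446 -0.1919  0.1089] shift now-axes mm [-0.4  0.1  0.2] after-turn axes [-0.4  0.1  0.2] t 13.38
100 164 379
200 230 244
260 248 379
300 259 379
```

View pics/w3.png

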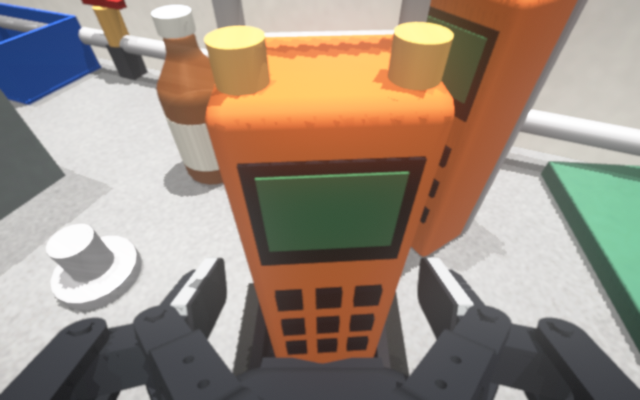

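The fingers straddle the meter, which sits about 2.5 mm toward tool +y (display centre u≈333, jaw centre u≈322). I'll shift, close and lift slightly.

```bash
python3 -m crank '[{"jaw":100,"x":0,"y":2.5,"z":0,"ax":0,"ay":0,"az":0},{"jaw":0,"x":0,"y":0,"z":0,"ax":0,"ay":0,"az":0},{"jaw":0,"x":0,"y":0,"z":0,"ax":0,"ay":0,"az":0},{"jaw":0,"x":0,"y":0,"z":0,"ax":0,"ay":0,"az":0},{"jaw":0,"x":0,"y":0,"z":0,"ax":0,"ay":0,"az":0},{"jaw":0,"x":0,"y":0,"z":0,"ax":0,"ay":0,"az":0},{"jaw":0,"x":0,"y":0,"z":0,"ax":0,"ay":0,"az":0}]' 60; python3 -m crank '[{"jaw":0,"x":8.7,"y":0,"z":-5,"ax":0,"ay":0,"az":0},{"jaw":0,"x":17.3,"y":0,"z":-10,"ax":0,"ay":0,"az":0},{"jaw":0,"x":17.3,"y":0,"z":-10,"ax":0,"ay":0,"az":0},{"jaw":0,"x":0,"y":0,"z":0,"ax":0,"ay":0,"az":0}]'
cat > p4.py <<'E'
from p1 import *
q=pose()[2]["q"]; show("now",q)
p0=pose()[0]-fk(q,S,v)[0]; print("model off",p0.round(3))
z=np.r_[.6005,.2591,.202]-p0   # seat-hanging centre
E
python3 p4.py
```

```text
t: 14.3
eef_pos: [0.645, -0.1942, 0.1097]
tool_rot: [-0.095, 0.849, 0.166, 0.492]
contact_force: [-3.6, 2.7, 5.5]
gripper_width: 0.531
t: 14.8
eef_pos: [0.6452, -0.1962, 0.1604]
tool_rot: [-0.093, 0.85, 0.166, 0.492]
contact_force: [-0.3, 0.2, -2.8]
gripper_width: 0.53
now q [ 0.78  0.56 -0.29  2.14  4.38  0.69  1.14] P [ 0.651 -0.204  0.159] z [ 0.81  0.32 -0.5 ] x [0.46 0.19 0.87] wrist [ 0.36 -0.32  0.34] marg 0.13
model off [-0.006  0.008  0.001]
```

```bash
cat > p5.py <<'E'
from p1 import *
from sys import argv
def way(q,C,yaw,N,tag,th=60):
    R=tool(yaw,th); P=np.array(C)+[0,0,-.025]+.023*R[:,2]-np.r_[-.006,.008,.001]
    E=cart(q,P,R,N); q=chk(q,E,tag); return q,E
if __name__=="__main__":
  q0=pose()[2]["q"]
  for X in (.48,.50):
    q,_=way(q0,(.56,-.20,.22),12,6,"w1"); q,_=way(q,(X+.03,-.05,.22),5,8,"w2"); q,_=way(q,(X,.1,.225),0,8,"w3"); q,_=way(q,(X,.265,.225),-2.3,8,"w4")
    q,_=way(q,(.6,.259,.225),-2.3,8,"w5"); q,_=way(q,(.6,.259,.202),-2.3,4,"w6")
E
python3 p5.py
```

```text
w1 q [ 0.8   0.43 -0.29  2.33  4.09  0.69  1.28] P [ 0.586 -0.204  0.182] z [ 0.85  0.18 -0.5 ] x [0.49 0.1  0.87] wrist [ 0.28 -0.27  0.36] marg 0.11
w2 q [ 0.57  0.35 -0.49  2.44  3.25  0.8   1.75] P [ 0.628 -0.091  0.252] z [ 0.93  0.04 -0.36] x [0.35 0.07 0.93] wrist [ 0.29 -0.11  0.38] marg 0.0
w3 q [ 0.19  0.4  -0.78  2.44  2.41  1.06  2.06] P [0.611 0.092 0.264] z [ 0.94 -0.03 -0.35] x [ 0.35 -0.04  0.94] wrist [0.27 0.1  0.39] marg 0.0
w4 q [-0.27  0.6  -0.9   2.38  1.9   1.34  2.11] P [0.51  0.258 0.19 ] z [ 0.87 -0.04 -0.49] x [ 0.49 -0.02  0.87] wrist [0.2  0.27 0.37] marg 0.06
w5 q [-0.12  0.62 -0.81  2.21  2.03  1.15  2.28] P [0.626 0.25  0.187] z [ 0.86 -0.04 -0.51] x [ 0.51 -0.02  0.86] wrist [0.31 0.26 0.37] marg 0.23
w6 q [-0.14  0.67 -0.79  2.22  2.09  1.19  2.23] P [0.626 0.25  0.164] z [ 0.87 -0.03 -0.5 ] x [ 0.5  -0.02  0.87] wrist [0.31 0.26 0.34] marg 0.22
w1 q [ 0.8   0.43 -0.29  2.33  4.09  0.69  1.28] P [ 0.586 -0.204  0.182] z [ 0.85  0.18 -0.5 ] x [0.49 0.1  0.87] wrist [ 0.28 -0.27  0.36] marg 0.11
w2 q [ 0.52  0.36 -0.46  2.44  3.24  0.78  1.74] P [ 0.629 -0.082  0.237] z [ 0.92  0.05 -0.39] x [0.38 0.06 0.92] wrist [ 0.3  -0.1   0.38] marg 0.0
w3 q [ 0.16  0.4  -0.72  2.44  2.44  1.02  2.02] P [0.615 0.093 0.254] z [ 0.93 -0.01 -0.36] x [ 0.36 -0.04  0.93] wrist [0.28 0.1  0.39] marg 0.0
w4 q [-0.28  0.57 -0.84  2.36  1.92  1.26  2.13] P [0.527 0.256 0.188] z [ 0.86 -0.03 -0.5 ] x [ 0.5  -0.02  0.87] wrist [0.21 0.27 0.37] marg 0.08
w5 q [-0.17  0.6  -0.75  2.22  2.04  1.12  2.26] P [0.626 0.25  0.187] z [ 0.86 -0.03 -0.5 ] x [ 0.5  -0.02  0.87] wrist [0.31 0.26 0.37] marg 0.22
w6 q [-0.18  0.65 -0.74  2.22  2.08  1.15  2.21] P [0.626 0.25  0.165] z [ 0.86 -0.03 -0.5 ] x [ 0.5  -0.02  0.87] wrist [0.31 0.26 0.35] marg 0.22
```

```bash
cat > p6.py <<'E'
from p5 import *
q0=pose()[2]["q"]
q,E=way(q0,(.60,-.18,.22),5,6,"w1"); print(E[[0,5]].round(1))
q,E=way(q,(.57,-.03,.22),-20,8,"w2"); print(E[[0,7]].round(1))
for a,b,Xf in (((.54,.04),(.47,.14),.48),((.52,.05),(.45,.15),.47),((.52,.03),(.455,.13),.46)):
    q1,_=way(q,(*a,.225),-35,5,"w3"); q1,_=way(q1,(*b,.225),-28,6,"w3b"); q1,_=way(q1,(Xf,.265,.225),-2.3,8,"w4")
q1,_=way(q1,(.6,.259,.225),-2.3,8,"w5"); q1,_=way(q1,(.6,.259,.202),-2.3,4,"w6")
E
python3 p6.py
```

```text
w1 q [ 0.64  0.42 -0.28  2.34  3.72  0.65  1.44] P [ 0.626 -0.186  0.182] z [ 0.86  0.08 -0.5 ] x [0.5  0.05 0.87] wrist [ 0.31 -0.21  0.36] marg 0.1
[[ 1.9 -4.2 -4.4 -2.4 -0.   1.4]
 [ 1.4 -3.4 -5.2 -2.4 -0.   1.4]]
w2 q [-0.02  0.39 -0.33  2.43  2.29  0.93  1.93] P [ 0.629 -0.048  0.207] z [ 0.84 -0.3  -0.45] x [ 0.41 -0.17  0.89] wrist [0.33 0.06 0.37] marg 0.01
[[ -1.  -18.   -2.   -2.7  -0.    1.6]
 [ -4.4 -15.8  -7.7  -2.7  -0.    1.6]]
w3 q [-0.28  0.45 -0.43  2.37  1.69  1.16  2.  ] P [0.562 0.02  0.187] z [ 0.71 -0.5  -0.5 ] x [ 0.41 -0.29  0.87] wrist [0.31 0.2  0.37] marg 0.07
w3b q [-0.48  0.47 -0.56  2.41  1.56  1.28  1.93] P [0.494 0.123 0.187] z [ 0.77 -0.41 -0.5 ] x [ 0.44 -0.23  0.87] wrist [0.22 0.27 0.37] marg 0.03
w4 q [-0.51  0.46 -0.61  2.42  1.88  1.16  2.02] P [0.506 0.256 0.187] z [ 0.87 -0.03 -0.5 ] x [ 0.5  -0.02  0.87] wrist [0.19 0.27 0.37] marg 0.02
w3 q [-0.31  0.44 -0.46  2.4   1.65  1.19  1.97] P [0.542 0.031 0.187] z [ 0.71 -0.5  -0.5 ] x [ 0.41 -0.29  0.87] wrist [0.29 0.21 0.37] marg 0.04
w3b q [-0.51  0.47 -0.59  2.42  1.51  1.31  1.91] P [0.474 0
[... 274 characters left out ...]
1.16  1.97] P [0.542 0.011 0.187] z [ 0.71 -0.5  -0.5 ] x [ 0.41 -0.29  0.87] wrist [0.29 0.19 0.37] marg 0.02
w3b q [-0.47  0.46 -0.59  2.44  1.55  1.29  1.9 ] P [0.482 0.117 0.189] z [ 0.77 -0.41 -0.5 ] x [ 0.43 -0.24  0.87] wrist [0.21 0.26 0.37] marg 0.0
w4 q [-0.53  0.47 -0.65  2.44  1.85  1.21  2.  ] P [0.488 0.26  0.19 ] z [ 0.87 -0.03 -0.49] x [ 0.49 -0.02  0.87] wrist [0.17 0.27 0.37] marg 0.0
w5 q [-0.35  0.5  -0.52  2.24  2.03  0.99  2.16] P [0.626 0.25  0.187] z [ 0.86 -0.03 -0.5 ] x [ 0.5  -0.02  0.86] wrist [0.31 0.26 0.37] marg 0.2
w6 q [-0.37  0.56 -0.51  2.25  2.07  1.04  2.11] P [0.626 0.25  0.165] z [ 0.87 -0.04 -0.5 ] x [ 0.5  -0.02  0.87] wrist [0.31 0.26 0.34] marg 0.19
```

```bash
cat > leg.py <<'E'
# usage: leg.py Cx Cy Cz yaw N : rows from the measured pose, then predicted q
from p1 import *
import sys
a=list(map(float,sys.argv[1:6])); P,Rm,o=pose(); R=tool(a[3],60); Pt=np.array(a[:3])+[0,0,-.025]+.023*R[:,2]; N=int(a[4])
rv=Rot.from_matrix(Rm.T@R).as_rotvec(); c=Rot.from_matrix(Rm); st=Rot.from_rotvec(rv/N); rows=[]
for i in range(N): rows.append(np.r_[1e3*c.inv().apply((Pt-P)/N),np.degrees(rv/N)]); c=c*st
rows=np.round(rows,1); show("now",o["q"]); print("P",P.round(4),"F",o["contact_force"].round(1),"w",round(o["gripper_width"],3))
for r in rows[[0,N//2,-1]]: print(r.tolist())
chk(o["q"],rows,"pred")
E
python3 leg.py .60 -.18 .22 5 6; python3 leg.py .595 -.18 .22 0 7
```

```text
now q [ 0.78  0.56 -0.29  2.14  4.38  0.69  1.14] P [ 0.651 -0.204  0.159] z [ 0.81  0.32 -0.5 ] x [0.46 0.19 0.87] wrist [ 0.36 -0.32  0.34] marg 0.13
P [ 0.6452 -0.1962  0.1604] F [-0.3  0.2 -2.8] w 0.53
[1.9, -4.3, -4.4, -2.4, -0.0, 1.4]
[1.6, -3.9, -4.9, -2.4, -0.0, 1.4]
[1.4, -3.5, -5.2, -2.4, -0.0, 1.4]
pred q [ 0.64  0.42 -0.28  2.34  3.72  0.65  1.45] P [ 0.626 -0.186  0.182] z [ 0.86  0.08 -0.5 ] x [0.5  0.05 0.87] wrist [ 0.31 -0.21  0.36] marg 0.1
now q [ 0.78  0.56 -0.29  2.14  4.38  0.69  1.14] P [ 0.651 -0.204  0.159] z [ 0.81  0.32 -0.5 ] x [0.46 0.19 0.87] wrist [ 0.36 -0.32  0.34] marg 0.13
P [ 0.6452 -0.1962  0.1604] F [-0.3  0.2 -2.8] w 0.53
[1.3, -3.7, -4.4, -2.7, -0.0, 1.6]
[1.0, -3.2, -4.9, -2.7, -0.0, 1.6]
[0.8, -2.5, -5.3, -2.7, -0.0, 1.6]
pred q [ 0.56  0.4  -0.25  2.38  3.52  0.67  1.53] P [ 0.621 -0.187  0.182] z [ 0.87 -0.   -0.5 ] x [ 0.5  -0.    0.87] wrist [ 0.31 -0.19  0.36] marg 0.06
```

```bash
python3 -m crank '[{"jaw":0,"x":1.9,"y":-4.3,"z":-4.4,"ax":-2.4,"ay":0,"az":1.4},{"jaw":0,"x":1.8,"y":-4.2,"z":-4.6,"ax":-2.4,"ay":0,"az":1.4},{"jaw":0,"x":1.7,"y":-4,"z":-4.8,"ax":-2.4,"ay":0,"az":1.4},{"jaw":0,"x":1.6,"y":-3.9,"z":-4.9,"ax":-2.4,"ay":0,"az":1.4},{"jaw":0,"x":1.5,"y":-3.7,"z":-5,"ax":-2.4,"ay":0,"az":1.4},{"jaw":0,"x":1.4,"y":-3.5,"z":-5.2,"ax":-2.4,"ay":0,"az":1.4}]'|head -1; python3 leg.py .59 -.03 .22 -22 9
```

```text
t: 15.55
now q [ 0.62  0.42 -0.28  2.34  3.71  0.65  1.44] P [ 0.626 -0.183  0.182] z [ 0.86  0.08 -0.5 ] x [0.5  0.05 0.86] wrist [ 0.32 -0.21  0.36] marg 0.1
P [ 0.6183 -0.1777  0.1806] F [ 0.1  0.4 -1.5] w 0.531
[0.4, -15.6, 0.1, -2.6, 0.0, 1.5]
[-1.2, -15.3, -2.7, -2.6, 0.0, 1.5]
[-2.8, -14.4, -5.4, -2.6, 0.0, 1.5]
pred q [-0.1   0.39 -0.27  2.4   2.21  0.9   1.96] P [ 0.632 -0.044  0.196] z [ 0.81 -0.33 -0.48] x [ 0.44 -0.19  0.88] wrist [0.34 0.07 0.37] marg 0.04
```

```bash
python3 -m crank '[{"jaw":0,"x":0.4,"y":-15.6,"z":0.1,"ax":-2.6,"ay":0,"az":1.5},{"jaw":0,"x":0,"y":-15.5,"z":-0.6,"ax":-2.6,"ay":0,"az":1.5},{"jaw":0,"x":-0.4,"y":-15.5,"z":-1.3,"ax":-2.6,"ay":0,"az":1.5},{"jaw":0,"x":-0.8,"y":-15.4,"z":-2,"ax":-2.6,"ay":0,"az":1.5},{"jaw":0,"x":-1.2,"y":-15.3,"z":-2.7,"ax":-2.6,"ay":0,"az":1.5},{"jaw":0,"x":-1.6,"y":-15.1,"z":-3.4,"ax":-2.6,"ay":0,"az":1.5},{"jaw":0,"x":-2,"y":-14.9,"z":-4.1,"ax":-2.6,"ay":0,"az":1.5},{"jaw":0,"x":-2.4,"y":-14.7,"z":-4.8,"ax":-2.6,"ay":0,"az":1.5},{"jaw":0,"x":-2.8,"y":-14.4,"z":-5.4,"ax":-2.6,"ay":0,"az":1.5},{"jaw":0,"x":0,"y":0,"z":0,"ax":0,"ay":0,"az":0}]'|head -3; python3 leg.py .54 .04 .225 -35 5
```

```text
t: 16.8
eef_pos: [0.6091, -0.0352, 0.1838]
tool_rot: [0.093, 0.851, -0.162, 0.491]
now q [ 0.38  0.49 -0.86  2.4   2.12  1.09  2.19] P [ 0.597 -0.037  0.203] z [ 0.8  -0.32 -0.5 ] x [ 0.47 -0.18  0.87] wrist [0.31 0.08 0.38] marg 0.04
P [ 0.6091 -0.0352  0.1838] F [ 0.2 -0.5 -3.3] w 0.531
[-6.5, -8.0, -13.0, -2.3, 0.0, 1.3]
[-6.8, -6.6, -13.6, -2.3, 0.0, 1.3]
[-7.1, -5.1, -14.1, -2.3, 0.0, 1.3]
pred q [ 0.08  0.56 -0.92  2.34  1.7   1.41  2.09] P [0.544 0.027 0.208] z [ 0.71 -0.5  -0.5 ] x [ 0.41 -0.28  0.87] wrist [0.29 0.21 0.39] marg 0.1
```

```bash
python3 -m crank '[{"jaw":0,"x":-6.5,"y":-8,"z":-13,"ax":-2.3,"ay":0,"az":1.3},{"jaw":0,"x":-6.6,"y":-7.3,"z":-13.3,"ax":-2.3,"ay":0,"az":1.3},{"jaw":0,"x":-6.8,"y":-6.6,"z":-13.6,"ax":-2.3,"ay":0,"az":1.3},{"jaw":0,"x":-7,"y":-5.8,"z":-13.8,"ax":-2.3,"ay":0,"az":1.3},{"jaw":0,"x":-7.1,"y":-5.1,"z":-14.1,"ax":-2.3,"ay":0,"az":1.3}]'|head -2; python3 leg.py .48 .14 .225 -28 6
```

```text
t: 17.42
eef_pos: [0.5557, 0.0247, 0.1884]
now q [ 0.11  0.54 -0.94  2.35  1.69  1.4   2.11] P [0.54  0.02  0.217] z [ 0.71 -0.5  -0.5 ] x [ 0.41 -0.28  0.87] wrist [0.28 0.2  0.4 ] marg 0.09
P [0.5557 0.0247 0.1884] F [ 0.3  0.4 -2.1] w 0.533
[-9.0, -8.9, -15.7, 1.0, 0.0, -0.6]
[-8.7, -10.0, -15.2, 1.0, 0.0, -0.6]
[-8.5, -10.7, -14.8, 1.0, 0.0, -0.6]
pred q [-0.13  0.58 -1.02  2.37  1.56  1.53  2.02] P [0.482 0.126 0.217] z [ 0.76 -0.41 -0.5 ] x [ 0.44 -0.23  0.87] wrist [0.21 0.27 0.4 ] marg 0.07
```

```bash
python3 -m crank '[{"jaw":0,"x":-9,"y":-8.9,"z":-15.7,"ax":1,"ay":0,"az":-0.6},{"jaw":0,"x":-8.9,"y":-9.2,"z":-15.5,"ax":1,"ay":0,"az":-0.6},{"jaw":0,"x":-8.8,"y":-9.6,"z":-15.4,"ax":1,"ay":0,"az":-0.6},{"jaw":0,"x":-8.7,"y":-10,"z":-15.2,"ax":1,"ay":0,"az":-0.6},{"jaw":0,"x":-8.6,"y":-10.4,"z":-15,"ax":1,"ay":0,"az":-0.6},{"jaw":0,"x":-8.5,"y":-10.7,"z":-14.8,"ax":1,"ay":0,"az":-0.6}]'|head -2; python3 leg.py .48 .263 .225 -2.3 8
```

```text
t: 18.18
eef_pos: [0.4972, 0.133, 0.1893]
now q [-0.11  0.57 -1.04  2.37  1.57  1.53  2.04] P [0.482 0.123 0.223] z [ 0.76 -0.41 -0.5 ] x [ 0.44 -0.23  0.87] wrist [0.21 0.27 0.4 ] marg 0.07
P [0.4972 0.133  0.1893] F [ 0.6 -0.4 -2.4] w 0.53
[-3.6, -14.4, -6.2, 2.8, -0.0, -1.6]
[-2.0, -15.7, -3.3, 2.8, -0.0, -1.6]
[-0.7, -16.1, -1.0, 2.8, -0.0, -1.6]
pred q [-0.15  0.58 -1.1   2.39  1.84  1.39  2.19] P [0.485 0.252 0.222] z [ 0.86 -0.03 -0.5 ] x [ 0.5  -0.02  0.87] wrist [0.17 0.26 0.4 ] marg 0.05
```

```bash
python3 -m crank '[{"jaw":0,"x":-3.6,"y":-14.4,"z":-6.2,"ax":2.8,"ay":0,"az":-1.6},{"jaw":0,"x":-3.2,"y":-14.8,"z":-5.5,"ax":2.8,"ay":0,"az":-1.6},{"jaw":0,"x":-2.8,"y":-15.2,"z":-4.8,"ax":2.8,"ay":0,"az":-1.6},{"jaw":0,"x":-2.4,"y":-15.4,"z":-4,"ax":2.8,"ay":0,"az":-1.6},{"jaw":0,"x":-2,"y":-15.7,"z":-3.3,"ax":2.8,"ay":0,"az":-1.6},{"jaw":0,"x":-1.6,"y":-15.9,"z":-2.5,"ax":2.8,"ay":0,"az":-1.6},{"jaw":0,"x":-1.1,"y":-16,"z":-1.8,"ax":2.8,"ay":0,"az":-1.6},{"jaw":0,"x":-0.7,"y":-16.1,"z":-1,"ax":2.8,"ay":0,"az":-1.6},{"jaw":0,"x":0,"y":0,"z":0,"ax":0,"ay":0,"az":0}]'|head -3; python3 leg.py .48 .263 .225 -2.3 8; python3 - <<'E'
from h import *
p,d,c=grab("wrist","w4.npz"); t,_,_=grab("top","t4.npz"); s,_,_=grab("scene","s4.npz")
im=np.zeros((600,800,3),np.uint8); im[:400,:640]=p
im[400:600,:300]=cv2.resize(t[100:220,150:330],(300,200)); im[400:600,300:600]=cv2.resize(s[70:230,220:460],(300,200))
cv2.imwrite("pics/w4.png",im[:,:,::-1])
E
```

```text
t: 19.3
eef_pos: [0.5006, 0.2612, 0.1883]
tool_rot: [0.01, 0.866, -0.015, 0.5]
now q [-0.14  0.58 -1.09  2.4   1.85  1.39  2.18] P [0.487 0.246 0.219] z [ 0.87 -0.03 -0.5 ] x [ 0.5  -0.02  0.87] wrist [0.17 0.26 0.4 ] marg 0.04
P [0.5006 0.2612 0.1883] F [-1.  -0.2 -3. ] w 0.531
[-0.0, -0.1, -0.1, -0.0, 0.0, 0.0]
[-0.0, -0.1, -0.1, -0.0, 0.0, 0.0]
[-0.0, -0.1, -0.1, -0.0, 0.0, 0.0]
pred q [-0.14  0.58 -1.09  2.4   1.85  1.39  2.18] P [0.487 0.247 0.219] z [ 0.87 -0.03 -0.5 ] x [ 0.5  -0.02  0.87] wrist [0.17 0.26 0.4 ] marg 0.04
```

View pics/w4.png

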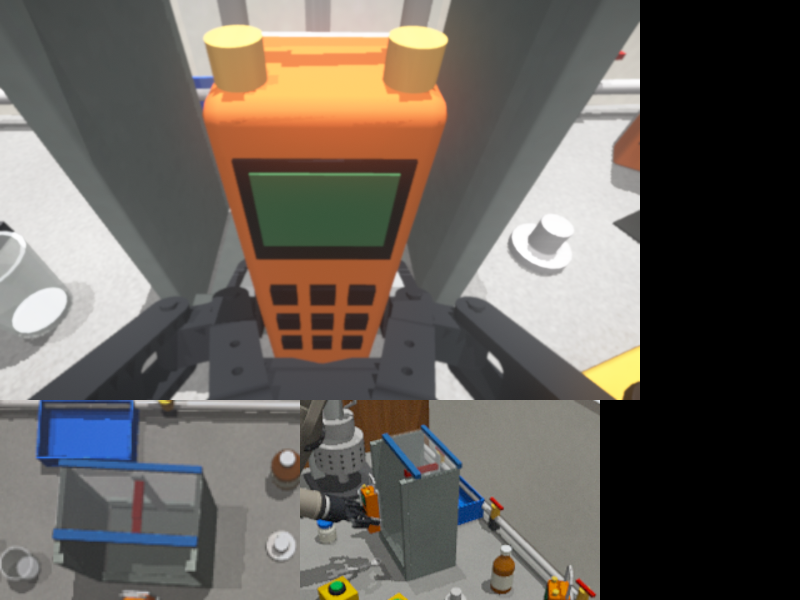

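Wrist view: the meter is centred and level (display centre (325,210)), ports at (235,58) and (415,58). The hook's mounting strip shows between the eye posts at u≈305–330, rows 0–30. I'll measure the held meter and the strip in this same view.

```bash
python3 - <<'E'
from h import *
z=np.load("w4.npz"); c={k:z[k] for k in("fx","fy","cx","cy","k1","R","t")}; p,d=z["p"],z["d"]; W=cloud(d,c)
P,Rt,o=pose()
m=hsv(p,[4,130,60],[18,255,255]); m[:,:200]=0;m[:,450:]=0
w=W[m>0]; w=w[np.isfinite(w[:,0])]
sub=W[125:350,230:420][m[125:350,230:420]>0]; f=sub[np.isfinite(sub[:,0])]
for _ in range(4):
    cen=f.mean(0); n=np.linalg.svd(f-cen,full_matrices=False)[2][2]; r=(f-cen)@n; f=f[abs(r)<2.5*r.std()+1e-5]
n*=np.sign(n[0]); print("front n",n.round(3),"yaw",np.degrees(np.arctan2(n[1],n[0])).round(2),"pitch(up+)",np.degrees(np.arcsin(n[2])).round(2))
U=[]
for v in range(130,256,8):
    u=np.nonzero(m[v])[0]; U.append((v,u.min()-.5,u.max()+.5))
U=np.array(U)
def onp(uv):
    o,r=ray(uv,c); return o+r*(((cen-o)@n)/(r@n))[:,None]
a=onp(np.c_[U[:,1],U[:,0]]); b=onp(np.c_[U[:,2],U[:,0]]); mid=(a+b)/2
print("w",np.linalg.norm(a-b,axis=1).round(4)); print("mid",mid[::5].round(4)); l=np.polyfit(mid[:,2],mid[:,1],1); print("roll deg",np.degrees(np.arctan(l[0])))
# display on front plane
g=hsv(p,[55,60,40],[85,255,255]); g[:150]=0;g[270:]=0;g[:,:230]=0;g[:,420:]=0
M=cv2.moments(g); uv=[[M["m10"]/M["m00"],M["m01"]/M["m00"]]]; dc=onp(uv)[0]; print("display",uv,dc.round(4)," -> centre z",dc[2]-.042)
tp=w[(w[:,0]>cen[0]+.012)]; print("top z",np.percentile(tp[:,2],[5,25,50,75,95]).round(4), len(tp))
hi=[W[v,u] for v,u in ((30,235),(30,415),(32,230),(32,418))]; print("ports",np.round(hi,4))
print("row profile near top, row 12:"); 
for v in (3,10,20,28):
    print(v,[ (u,p[v,u].tolist(),np.round(W[v,u],3).tolist()) for u in range(290,346,6)][::2])
    gry=p[v,200:450].astype(int).sum(1); e=np.nonzero(abs(np.diff(gry))>40)[0]+200; print(e)
E
```

```text
front n [ 0.999 -0.035  0.001] yaw -2.01 pitch(up+) 0.05
w [0.0425 0.0427 0.0425 0.0425 0.0425 0.0425 0.0425 0.0425 0.0425 0.0425
 0.0423 0.0423 0.0425 0.0425 0.0422 0.0422]
mid [[0.4641 0.2615 0.2895]
 [0.4642 0.2615 0.2799]
 [0.4642 0.2615 0.2678]
 [0.4642 0.2617 0.2519]]
roll deg -0.23579449343191347
display [[322.6699500919359, 214.88481744155504]] [0.4642 0.2618 0.2661]  -> centre z 0.22406916086004783
top z [0.2935 0.2938 0.2939 0.2941 0.2944] 2944
ports [[0.4781 0.2772 0.3017]
 [0.4763 0.2449 0.302 ]
 [0.4758 0.2777 0.3022]
 [0.4758 0.2444 0.3018]]
row profile near top, row 12:
3 [(290, [212, 206, 198], [0.707, 0.278, 0.242]), (302, [213, 206, 198], [0.707, 0.269, 0.242]), (314, [167, 160, 156], [0.698, 0.26, 0.245]), (326, [165, 156, 153], [0.699, 0.25, 0.244]), (338, [213, 204, 197], [0.706, 0.24, 0.242])]
[216 217 244 245 246 304 329 330 402 403 431 432 448]
10 [(290, [216, 208, 200], [0.707, 0.279, 0.237]), (302, [216, 206, 199], [0.708, 0.269, 0.237]), (314, [171, 161, 157], [0.699, 0.26, 0.239]), (326, [168, 157, 154], [0.699, 0.25, 0.24]), (338, [217, 208, 201], [0.704, 0.24, 0.238])]
[217 218 219 245 246 247 304 305 329 330 401 402 429 430 446 447 448]
20 [(290, [219, 208, 200], [0.707, 0.279, 0.23]), (302, [220, 208, 200], [0.707, 0.269, 0.23]), (314, [178, 162, 159], [0.7, 0.26, 0.232]), (326, [175, 159, 155], [0.699, 0.25, 0.232]), (338, [220, 208, 200], [0.706, 0.24, 0.23])]
[219 220 221 247 248 304 305 329 330 399 400 401 427 428 444 445 446]
28 [(290, [223, 212, 203], [0.708, 0.28, 0.223]), (302, [221, 207, 199], [0.707, 0.27, 0.224]), (314, [182, 163, 159], [0.699, 0.26, 0.226]), (326, [179, 159, 154], [0.7, 0.25, 0.226]), (338, [222, 208, 199], [0.705, 0.24, 0.224])]
[304 305 329 442 443 444]
```

```bash
python3 -m crank '[{"jaw":0,"x":7.4,"y":-0.5,"z":12.9,"ax":0,"ay":0,"az":0},{"jaw":0,"x":7.4,"y":-0.5,"z":12.9,"ax":0,"ay":0,"az":0},{"jaw":0,"x":7.4,"y":-0.5,"z":12.9,"ax":0,"ay":0,"az":0},{"jaw":0,"x":7.4,"y":-0.5,"z":12.9,"ax":0,"ay":0,"az":0},{"jaw":0,"x":7.4,"y":-0.5,"z":12.9,"ax":0,"ay":0,"az":0},{"jaw":0,"x":0,"y":0,"z":0,"ax":0,"ay":0,"az":0}]'; cat > meas.py <<'E'
from h import *
import sys
p,d,c=grab("wrist",sys.argv[1]+".npz"); W=cloud(d,c); P,R,o=pose()
m=hsv(p,[4,130,60],[18,255,255]); m[:,:200]=0;m[:,450:]=0
f=W[125:350,230:420][m[125:350,230:420]>0]; f=f[np.isfinite(f[:,0])]
for _ in range(4):
    cen=f.mean(0); n=np.linalg.svd(f-cen,full_matrices=False)[2][2]; r=(f-cen)@n; f=f[abs(r)<2.5*r.std()+1e-5]
n*=np.sign(n[0])
U=[]
for v in range(130,256,8):
    u=np.nonzero(m[v])[0]; U.append((v,u.min()-.5,u.max()+.5))
U=np.array(U)
def onp(uv):
    o,r=ray(uv,c); return o+r*(((cen-o)@n)/(r@n))[:,None]
mid=(onp(np.c_[U[:,1],U[:,0]])+onp(np.c_[U[:,2],U[:,0]]))/2
w=W[m>0]; w=w[np.isfinite(w[:,0])]; tp=w[w[:,0]>cen[0]+.012]
C=np.r_[mid.mean(0)[:2]+.018*n[:2],np.median(tp[:,2])-.07]
print("n",n.round(3),"C",C.round(4),"eye",(C+[.0115*n[0],.0115*n[1],.108]).round(4),"TCP",P.round(4),"C-TCP",(C-P).round(4),"F",o["contact_force"].round(1),"t",o["t"])
row=p[15].astype(int).sum(1); print("strip edges",[i for i in np.nonzero(abs(np.diff(row))>40)[0] if 230<i<400], np.round(W[15,[305,316,328]],4).tolist())
E
python3 meas.py w5
```

```text
t: 20.2
eef_pos: [0.5762, 0.26, 0.1881]
tool_rot: [0.01, 0.866, -0.016, 0.5]
contact_force: [-0.4, -0.3, -2.8]
gripper_width: 0.533
n [ 0.999 -0.038  0.001] C [0.5577 0.2598 0.2236] eye [0.5692 0.2594 0.3316] TCP [0.5753 0.2603 0.1879] C-TCP [-0.0176 -0.0005  0.0357] F [-0.3 -0.2 -2.7] t 20.25
strip edges [np.int64(246), np.int64(247), np.int64(248), np.int64(300), np.int64(301), np.int64(334), np.int64(335)] [[0.7003, 0.2644, 0.2586], [0.6994, 0.258, 0.2588], [0.6998, 0.251, 0.2586]]
```

```bash
python3 -m crank '[{"jaw":0,"x":5.5,"y":-0.8,"z":9.6,"ax":0,"ay":0,"az":0},{"jaw":0,"x":5.5,"y":-0.8,"z":9.6,"ax":0,"ay":0,"az":0},{"jaw":0,"x":5.5,"y":-0.8,"z":9.6,"ax":0,"ay":0,"az":0},{"jaw":0,"x":5.5,"y":-0.7,"z":9.6,"ax":0,"ay":0,"az":0},{"jaw":0,"x":0,"y":0,"z":0,"ax":0,"ay":0,"az":0}]'; python3 meas.py w6; python3 - <<'E'
from h import *
t,_,_=grab("top","t6.npz"); s,_,_=grab("scene","s6.npz"); w=np.load("w6.npz")["p"]
im=np.zeros((600,800,3),np.uint8)
im[:300,:400]=cv2.resize(t[125:215,170:290],(400,300),interpolation=cv2.INTER_CUBIC); im[:300,400:]=cv2.resize(s[85:175,260:380],(400,300),interpolation=cv2.INTER_CUBIC)
im[300:,:480]=cv2.resize(w,(480,300)); cv2.imwrite("pics/w6.png",im[:,:,::-1])
E
```

```text
t: 20.88
eef_pos: [0.6203, 0.2616, 0.1879]
tool_rot: [0.01, 0.866, -0.016, 0.5]
contact_force: [-0.1, 0.9, -2.4]
gripper_width: 0.529
n [ 0.999 -0.037 -0.   ] C [0.6019 0.2615 0.2234] eye [0.6134 0.261  0.3314] TCP [0.6196 0.2619 0.1878] C-TCP [-0.0178 -0.0005  0.0357] F [ 0.1 -0.1 -3.1] t 20.925
strip edges [np.int64(246), np.int64(247), np.int64(248), np.int64(302), np.int64(303), np.int64(345), np.int64(346)] [[0.6995, 0.2658, 0.2723], [0.6999, 0.2608, 0.2721], [nan, nan, nan]]
```

View pics/w6.png

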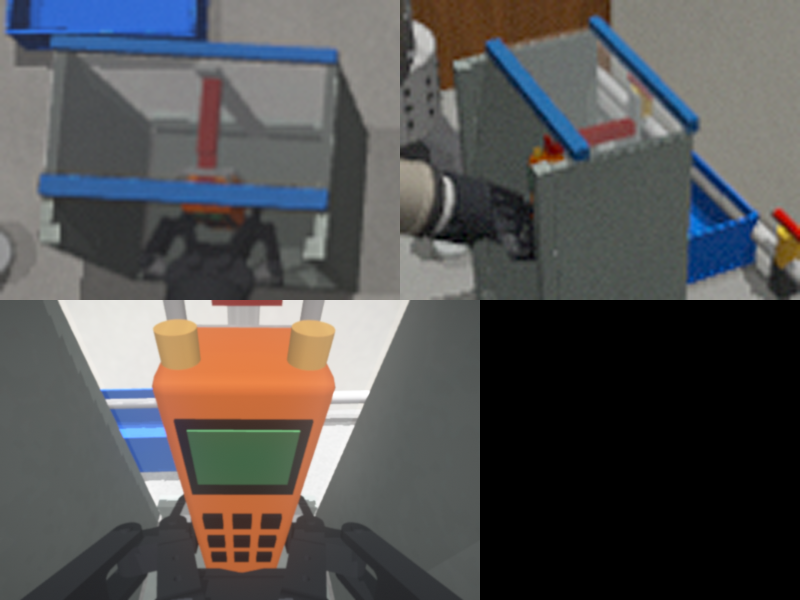

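The hook strip (wrist u≈330) runs between the eye's posts (centre u≈325), and the top view shows it inside the eye. Lowering.

```bash
python3 -m crank '[{"jaw":0,"x":-4.3,"y":0,"z":2.5,"ax":0,"ay":0,"az":0},{"jaw":0,"x":-4.3,"y":0,"z":2.5,"ax":0,"ay":0,"az":0},{"jaw":0,"x":-4.3,"y":0,"z":2.5,"ax":0,"ay":0,"az":0},{"jaw":0,"x":-2.6,"y":0,"z":1.5,"ax":0,"ay":0,"az":0},{"jaw":0,"x":0,"y":0,"z":0,"ax":0,"ay":0,"az":0}]'; python3 -m crank '[{"jaw":0,"x":-1.7,"y":0,"z":1,"ax":0,"ay":0,"az":0},{"jaw":0,"x":0,"y":0,"z":0,"ax":0,"ay":0,"az":0}]';  python3 meas.py w7
```

```text
t: 21.65
eef_pos: [0.6193, 0.2621, 0.1695]
tool_rot: [0.01, 0.866, -0.015, 0.499]
contact_force: [-0.8, 0.3, -2.9]
gripper_width: 0.529
t: 21.9
eef_pos: [0.6194, 0.2621, 0.168]
tool_rot: [0.01, 0.866, -0.015, 0.5]
contact_force: [-0.2, -0.9, -2.3]
gripper_width: 0.53
n [ 0.999 -0.035 -0.   ] C [0.601  0.2619 0.2035] eye [0.6125 0.2615 0.3115] TCP [0.6194 0.2621 0.168 ] C-TCP [-0.0184 -0.0002  0.0355] F [ 0.3  0.7 -2.1] t 21.95
strip edges [np.int64(246), np.int64(247), np.int64(248), np.int64(303), np.int64(304), np.int64(346), np.int64(347)] [[0.7004, 0.2664, 0.2518], [0.6993, 0.2613, 0.252], [0.6993, 0.2558, 0.252]]
```

```bash
python3 -m crank '[{"jaw":0,"x":-0.9,"y":0,"z":0.5,"ax":0,"ay":0,"az":0},{"jaw":0,"x":0,"y":0,"z":0,"ax":0,"ay":0,"az":0}]'; python3 -m crank '[{"jaw":0,"x":-0.9,"y":0,"z":0.5,"ax":0,"ay":0,"az":0},{"jaw":0,"x":0,"y":0,"z":0,"ax":0,"ay":0,"az":0}]'; python3 meas.py w8
```

```text
t: 22.2
eef_pos: [0.6194, 0.2621, 0.167]
tool_rot: [0.01, 0.866, -0.015, 0.5]
contact_force: [-0.2, -0.3, -2.8]
gripper_width: 0.535
t: 22.45
eef_pos: [0.6197, 0.2623, 0.1665]
tool_rot: [0.01, 0.866, -0.015, 0.5]
contact_force: [-0.8, -1.5, 0.3]
gripper_width: 0.532
n [ 0.999 -0.035  0.002] C [0.6011 0.262  0.202 ] eye [0.6126 0.2616 0.31  ] TCP [0.6197 0.2622 0.1665] C-TCP [-0.0186 -0.0002  0.0355] F [-0.1 -0.2  0.5] t 22.5
strip edges [np.int64(246), np.int64(247), np.int64(248), np.int64(303), np.int64(304), np.int64(346), np.int64(347)] [[0.6995, 0.2665, 0.2507], [0.6992, 0.2614, 0.2508], [0.6999, 0.2558, 0.2505]]
```

The load has moved to the hook (force went from −2.8 to about 0 N at eye z = 0.310). Releasing.

```bash
python3 -m crank '[{"jaw":60,"x":0,"y":0,"z":0,"ax":0,"ay":0,"az":0},{"jaw":70,"x":0,"y":0,"z":0,"ax":0,"ay":0,"az":0},{"jaw":85,"x":0,"y":0,"z":0,"ax":0,"ay":0,"az":0},{"jaw":85,"x":0,"y":0,"z":0,"ax":0,"ay":0,"az":0},{"jaw":85,"x":0,"y":0,"z":0,"ax":0,"ay":0,"az":0},{"jaw":85,"x":0,"y":0,"z":0,"ax":0,"ay":0,"az":0}]'; python3 meas.py w9
```

```text
t: 23.25
eef_pos: [0.6194, 0.2622, 0.1659]
tool_rot: [0.01, 0.866, -0.015, 0.5]
contact_force: [0.1, 0.2, 0.5]
gripper_width: 0.849
n [ 0.999 -0.036  0.008] C [0.6016 0.2616 0.202 ] eye [0.6131 0.2612 0.31  ] TCP [0.6194 0.2621 0.1659] C-TCP [-0.0178 -0.0005  0.036 ] F [ 0.7 -0.4  0.5] t 23.3
strip edges [np.int64(247), np.int64(248), np.int64(249), np.int64(303), np.int64(304), np.int64(346), np.int64(347)] [[0.6994, 0.2664, 0.25], [0.7007, 0.2613, 0.2496], [0.6987, 0.2558, 0.2502]]
```

```bash
python3 -m crank '[{"jaw":85,"x":-3.7,"y":0.25,"z":-6.5,"ax":0,"ay":0,"az":0},{"jaw":85,"x":-7.4,"y":0.5,"z":-12.9,"ax":0,"ay":0,"az":0},{"jaw":85,"x":-7.4,"y":0.5,"z":-12.9,"ax":0,"ay":0,"az":0},{"jaw":85,"x":-7.4,"y":0.5,"z":-12.9,"ax":0,"ay":0,"az":0},{"jaw":85,"x":-7.4,"y":0.5,"z":-12.9,"ax":0,"ay":0,"az":0},{"jaw":85,"x":-7.4,"y":0.5,"z":-12.9,"ax":0,"ay":0,"az":0},{"jaw":85,"x":-7.4,"y":0.5,"z":-12.9,"ax":0,"ay":0,"az":0},{"jaw":85,"x":-7.4,"y":0.5,"z":-12.9,"ax":0,"ay":0,"az":0},{"jaw":85,"x":0,"y":0,"z":0,"ax":0,"ay":0,"az":0}]'
python3 - <<'E'
from h import *
w,_,_=grab("wrist","w10.npz"); s,_,_=grab("scene","s10.npz")
im=np.zeros((500,800,3),np.uint8); im[:250,:400]=cv2.resize(w,(400,250)); im[:300,400:]=cv2.resize(s[85:175,260:380],(400,300),interpolation=cv2.INTER_CUBIC); cv2.imwrite("pics/w10.png",im[:300,:,::-1])
from p5 import *
q0=pose()[2]["q"]; off=pose()[0]-fk(q0,S,v)[0]; print("off",off.round(3)); show("now",q0)
B=np.r_[.447,.021,.15]
for th in (30,40):
  for yaw in (-40,-70,-100):
    for az in (0,):
      q=q0
      P=np.r_[.46,.14,.25]-off; q=chk(q,cart(q,P,tool(yaw/2,55),10),"m"); R=tool(yaw,th); q=chk(q,cart(q,B-off,R,10),f"{th},{yaw}"); print("err",np.linalg.norm(err(q,B-off,R)).round(4))
E
```

```text
t: 24.42
eef_pos: [0.5067, 0.263, 0.1662]
tool_rot: [0.01, 0.866, -0.014, 0.5]
contact_force: [-0.2, -0.5, 0.0]
gripper_width: 0.85
off [ 0.01   0.014 -0.031]
now q [-0.16  0.65 -1.06  2.39  1.9   1.43  2.16] P [0.498 0.249 0.197] z [ 0.87 -0.03 -0.5 ] x [ 0.5  -0.02  0.87] wrist [0.19 0.26 0.38] marg 0.05
m q [ 0.26  0.33 -1.34  2.38  1.48  1.26  2.33] P [0.45  0.126 0.281] z [ 0.77 -0.28 -0.57] x [ 0.54 -0.2   0.82] wrist [0.17 0.23 0.49] marg 0.06
30,-40 q [ 0.69  0.49 -1.39  2.31  1.23  1.08  2.53] P [0.436 0.007 0.181] z [ 0.38 -0.32 -0.87] x [ 0.66 -0.56  0.49] wrist [0.3  0.12 0.49] marg 0.02
err 0.0035
m q [ 0.01  0.45 -1.19  2.25  1.32  1.52  2.2 ] P [0.45  0.126 0.281] z [ 0.67 -0.48 -0.57] x [ 0.47 -0.33  0.82] wrist [0.21 0.3  0.49] marg 0.19
30,-70 q [ 0.43  0.53 -1.18  2.17  1.04  1.28  2.15] P [0.438 0.007 0.181] z [ 0.18 -0.47 -0.87] x [ 0.29 -0.81  0.5 ] wrist [0.37 0.18 0.49] marg 0.23
err 0.0029
m q [-0.1   0.53 -1.1   2.12  1.19  1.67  2.08] P [0.45  0.126 0.281] z [ 0.53 -0.62 -0.58] x [ 0.37 -0.44  0.82] wrist [0.26 0.35 0.49] marg 0.25
30,-100 q [ 0.33  0.59 -1
[... 369 characters left out ...]
 -0.42 -0.77] x [ 0.59 -0.49  0.64] wrist [0.26 0.16 0.46] marg 0.05
err 0.0024
m q [ 0.01  0.45 -1.19  2.25  1.32  1.52  2.2 ] P [0.45  0.126 0.281] z [ 0.67 -0.48 -0.57] x [ 0.47 -0.33  0.82] wrist [0.21 0.3  0.49] marg 0.19
40,-70 q [ 0.23  0.57 -1.07  2.19  1.11  1.42  2.  ] P [0.438 0.006 0.181] z [ 0.23 -0.61 -0.76] x [ 0.27 -0.71  0.65] wrist [0.35 0.23 0.46] marg 0.25
err 0.0044
m q [-0.1   0.53 -1.1   2.12  1.19  1.67  2.08] P [0.45  0.126 0.281] z [ 0.53 -0.62 -0.58] x [ 0.37 -0.44  0.82] wrist [0.26 0.35 0.49] marg 0.25
40,-100 q [ 0.17  0.65 -0.94  1.98  0.85  1.55  1.77] P [0.437 0.007 0.18 ] z [-0.11 -0.63 -0.77] x [-0.13 -0.76  0.64] wrist [0.48 0.23 0.46] marg 0.37
err 0.0017
```

View pics/w10.png

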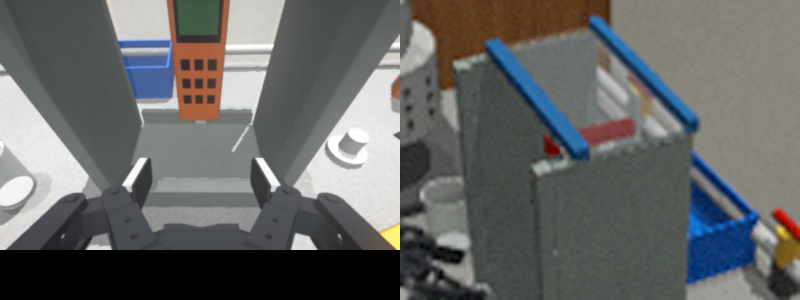

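The meter hangs upright with its display out (wrist (200,60)), clear of the hand, and the red hook is in view. Now the button.

```bash
cat > leg2.py <<'E'
# leg2.py x y z yaw theta N : TCP target
from p1 import *
import sys
a=list(map(float,sys.argv[1:7])); P,Rm,o=pose(); R=tool(a[3],a[4]); Pt=np.array(a[:3]); N=int(a[5])
rv=Rot.from_matrix(Rm.T@R).as_rotvec(); c=Rot.from_matrix(Rm); st=Rot.from_rotvec(rv/N); rows=[]
for i in range(N): rows.append(np.r_[1e3*c.inv().apply((Pt-P)/N),np.degrees(rv/N)]); c=c*st
rows=np.round(rows,1); print("P",P.round(4),"F",o["contact_force"].round(1),"w",round(o["gripper_width"],3),"q",o["q"].round(2),"t",o["t"])
for r in rows: print(r[:3].tolist())
print("turn",rows[0,3:].tolist())
chk(o["q"],rows,"pred")
E
python3 leg2.py .46 .14 .25 -50 55 8
```

```text
P [0.5079 0.2627 0.1664] F [-0.4 -0.2 -0. ] w 0.847 q [-0.16  0.65 -1.06  2.39  1.9   1.43  2.16] t 24.525
[6.3, 15.6, -9.9]
[7.1, 16.0, -8.6]
[7.9, 16.3, -7.2]
[8.8, 16.4, -5.9]
[9.7, 16.3, -4.5]
[10.5, 16.1, -3.2]
[11.4, 15.7, -1.9]
[12.3, 15.1, -0.7]
turn [-5.0, -0.6, 3.2]
pred q [-0.1   0.53 -1.1   2.12  1.19  1.67  2.08] P [0.45  0.126 0.281] z [ 0.53 -0.62 -0.57] x [ 0.37 -0.44  0.82] wrist [0.26 0.35 0.49] marg 0.25
```

```bash
python3 -m crank '[{"jaw":0,"x":-7.5,"y":0.5,"z":-13,"ax":0,"ay":0,"az":0},{"jaw":0,"x":6.3,"y":15.6,"z":-9.9,"ax":-5,"ay":-0.6,"az":3.2},{"jaw":0,"x":7.1,"y":16,"z":-8.6,"ax":-5,"ay":-0.6,"az":3.2},{"jaw":0,"x":7.9,"y":16.3,"z":-7.2,"ax":-5,"ay":-0.6,"az":3.2},{"jaw":0,"x":8.8,"y":16.4,"z":-5.9,"ax":-5,"ay":-0.6,"az":3.2},{"jaw":0,"x":9.7,"y":16.3,"z":-4.5,"ax":-5,"ay":-0.6,"az":3.2},{"jaw":0,"x":10.5,"y":16.1,"z":-3.2,"ax":-5,"ay":-0.6,"az":3.2},{"jaw":0,"x":11.4,"y":15.7,"z":-1.9,"ax":-5,"ay":-0.6,"az":3.2},{"jaw":0,"x":12.3,"y":15.1,"z":-0.7,"ax":-5,"ay":-0.6,"az":3.2},{"jaw":0,"x":0,"y":0,"z":0,"ax":0,"ay":0,"az":0}]' 30; python3 leg2.py .447 .03 .17 -100 30 9
```

```text
t: 25.78
eef_pos: [0.4455, 0.1396, 0.2504]
tool_rot: [0.193, 0.805, -0.372, 0.419]
contact_force: [-0.6, 0.1, 0.7]
gripper_width: -0.002
P [0.4455 0.1396 0.2504] F [-0.6  0.1  0.7] w -0.002 q [-0.11  0.5  -1.13  2.16  1.14  1.68  2.05] t 25.775
[-1.9, 7.8, 12.8]
[-0.8, 7.0, 13.4]
[0.3, 6.1, 13.8]
[1.3, 5.1, 14.2]
[2.3, 4.0, 14.4]
[3.2, 2.9, 14.5]
[4.0, 1.6, 14.5]
[4.8, 0.4, 14.3]
[5.4, -0.9, 14.1]
turn [-3.8, -2.6, 4.2]
pred q [ 0.33  0.54 -1.05  1.99  0.77  1.44  1.87] P [0.425 0.015 0.206] z [-0.09 -0.49 -0.87] x [-0.16 -0.85  0.5 ] wrist [0.46 0.19 0.52] marg 0.36
```

```bash
python3 -m crank '[{"jaw":0,"x":-1.9,"y":7.8,"z":12.8,"ax":-3.8,"ay":-2.6,"az":4.2},{"jaw":0,"x":-0.8,"y":7,"z":13.4,"ax":-3.8,"ay":-2.6,"az":4.2},{"jaw":0,"x":0.3,"y":6.1,"z":13.8,"ax":-3.8,"ay":-2.6,"az":4.2},{"jaw":0,"x":1.3,"y":5.1,"z":14.2,"ax":-3.8,"ay":-2.6,"az":4.2},{"jaw":0,"x":2.3,"y":4,"z":14.4,"ax":-3.8,"ay":-2.6,"az":4.2},{"jaw":0,"x":3.2,"y":2.9,"z":14.5,"ax":-3.8,"ay":-2.6,"az":4.2},{"jaw":0,"x":4,"y":1.6,"z":14.5,"ax":-3.8,"ay":-2.6,"az":4.2},{"jaw":0,"x":4.8,"y":0.4,"z":14.3,"ax":-3.8,"ay":-2.6,"az":4.2},{"jaw":0,"x":5.4,"y":-0.9,"z":14.1,"ax":-3.8,"ay":-2.6,"az":4.2},{"jaw":0,"x":0,"y":0,"z":0,"ax":0,"ay":0,"az":0}]'; python3 - <<'E'
from h import *
p,d,c=grab("wrist","w11.npz"); W=cloud(d,c); m=hsv(p,[55,120,60],[75,255,255]); N,L,St,Ce=cv2.connectedComponentsWithStats(m)
for i in range(1,N):
    if St[i,4]>200:
        w=W[L==i]; w=w[np.isfinite(w[:,0])]; zt=np.percentile(w[:,2],80); t=w[w[:,2]>zt-.004]; print(Ce[i],St[i,4],"ztop",zt.round(4),cv2.minEnclosingCircle(t[:,:2].astype(np.float32)),t.mean(0).round(4))
E
python3 leg2.py .447 .021 .09 -100 25 6
```

```text
t: 27.02
eef_pos: [0.4466, 0.0283, 0.1684]
tool_rot: [-0.197, -0.619, 0.742, -0.166]
contact_force: [0.3, 0.0, 0.5]
gripper_width: 0.003
P [0.4464 0.0296 0.1688] F [ 0.6  0.3 -0.2] w -0.002 q [ 0.3   0.56 -1.03  1.99  0.78  1.43  1.86] t 27.075
[-5.3, -0.3, 12.1]
[-5.2, -0.3, 12.2]
[-5.0, -0.3, 12.2]
[-4.8, -0.3, 12.3]
[-4.6, -0.3, 12.4]
[-4.5, -0.3, 12.4]
turn [-0.0, -0.8, -0.0]
pred q [ 0.33  0.63 -0.99  2.08  0.87  1.26  1.79] P [0.428 0.013 0.119] z [-0.07 -0.42 -0.91] x [-0.16 -0.89  0.42] wrist [0.45 0.16 0.45] marg 0.36
```

```bash
python3 leg2.py .447 .014 .086 -100 20 8
```

```text
P [0.4464 0.0296 0.1688] F [ 0.6  0.3 -0.2] w -0.002 q [ 0.3   0.56 -1.03  1.99  0.78  1.43  1.86] t 27.075
[-3.5, -0.4, 9.9]
[-3.3, -0.4, 10.0]
[-3.1, -0.4, 10.1]
[-2.8, -0.4, 10.1]
[-2.6, -0.4, 10.2]
[-2.4, -0.4, 10.2]
[-2.2, -0.4, 10.3]
[-2.0, -0.4, 10.3]
turn [-0.0, -1.2, -0.0]
pred q [ 0.42  0.62 -1.03  2.1   0.86  1.17  1.85] P [0.428 0.006 0.115] z [-0.06 -0.34 -0.94] x [-0.17 -0.92  0.35] wrist [0.45 0.13 0.45] marg 0.34
```

```bash
python3 -m crank '[{"jaw":0,"x":-3.5,"y":-0.4,"z":9.9,"ax":0,"ay":-1.2,"az":0},{"jaw":0,"x":-3.3,"y":-0.4,"z":10,"ax":0,"ay":-1.2,"az":0},{"jaw":0,"x":-3.1,"y":-0.4,"z":10.1,"ax":0,"ay":-1.2,"az":0},{"jaw":0,"x":-2.8,"y":-0.4,"z":10.1,"ax":0,"ay":-1.2,"az":0},{"jaw":0,"x":-2.6,"y":-0.4,"z":10.2,"ax":0,"ay":-1.2,"az":0},{"jaw":0,"x":-2.4,"y":-0.4,"z":10.2,"ax":0,"ay":-1.2,"az":0},{"jaw":0,"x":-2.2,"y":-0.4,"z":10.3,"ax":0,"ay":-1.2,"az":0},{"jaw":0,"x":-2,"y":-0.4,"z":10.3,"ax":0,"ay":-1.2,"az":0},{"jaw":0,"x":0,"y":0,"z":0,"ax":0,"ay":0,"az":0}]'
python3 - <<'E'
from h import *
P,R,o=pose(); print(P.round(4),o["contact_force"].round(1),"tool down 1mm:",(R.T@[0,0,-1.]).round(3))
im=np.zeros((300,800,3),np.uint8)
for i,(n,f) in enumerate((("top",5),("scene",5))):
    p,d,c=grab(n); u=proj([.447,.02,.08],c)[0].astype(int); print(n,u); k=p[u[1]-24:u[1]+24,u[0]-32:u[0]+32]; im[:,i*400:i*400+400]=cv2.resize(k,(400,300),interpolation=cv2.INTER_CUBIC)
cv2.imwrite("pics/b.png",im[:,:,::-1])
E
```

```text
t: 28.2
eef_pos: [0.4471, 0.0135, 0.0859]
tool_rot: [-0.134, -0.631, 0.755, -0.113]
contact_force: [-0.7, -0.1, 0.8]
gripper_width: 0.0
[0.4471 0.0135 0.0859] [-0.7 -0.1  0.8] tool down 1mm: [-0.346  0.002  0.938]
top [311 237]
scene [296 230]
```

View pics/b.png

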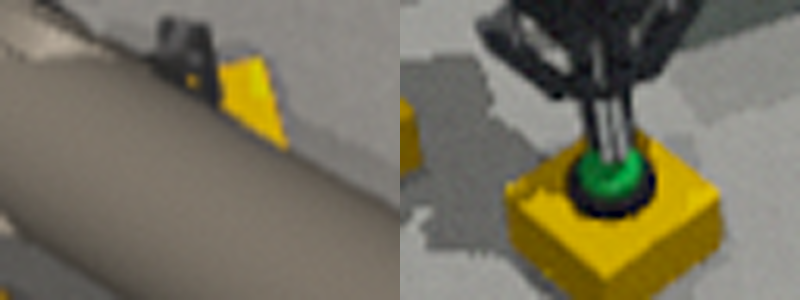

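The scene crop shows the shut fingertips directly over the green cap at (610,170). Pressing in steps.

```bash
python3 -m crank '[{"jaw":0,"x":-1,"y":0,"z":2.8,"ax":0,"ay":0,"az":0},{"jaw":0,"x":-1,"y":0,"z":2.8,"ax":0,"ay":0,"az":0},{"jaw":0,"x":-1,"y":0,"z":2.8,"ax":0,"ay":0,"az":0},{"jaw":0,"x":0,"y":0,"z":0,"ax":0,"ay":0,"az":0}]'; for i in 1 2; do python3 -m crank '[{"jaw":0,"x":-0.7,"y":0,"z":1.9,"ax":0,"ay":0,"az":0},{"jaw":0,"x":0,"y":0,"z":0,"ax":0,"ay":0,"az":0}]' | sed -n '2p;4p'; done
```

```text
t: 28.8
eef_pos: [0.4475, 0.0142, 0.0774]
tool_rot: [-0.134, -0.632, 0.755, -0.114]
contact_force: [-0.6, 0.5, -0.4]
gripper_width: 0.003
eef_pos: [0.4476, 0.0142, 0.0756]
contact_force: [-0.1, -0.5, 0.2]
eef_pos: [0.4478, 0.0142, 0.0737]
contact_force: [-0.1, -1.2, 1.0]
```

```bash
python3 -m crank '[{"jaw":0,"x":-0.7,"y":0,"z":1.9,"ax":0,"ay":0,"az":0},{"jaw":0,"x":0,"y":0,"z":0,"ax":0,"ay":0,"az":0}]' | sed -n '2p;4p'; python3 -m crank '[{"jaw":0,"x":-0.7,"y":0,"z":1.9,"ax":0,"ay":0,"az":0},{"jaw":0,"x":0,"y":0,"z":0,"ax":0,"ay":0,"az":0}]' | sed -n '2p;4p';python3 -m crank '[{"jaw":0,"x":-0.7,"y":0,"z":1.9,"ax":0,"ay":0,"az":0},{"jaw":0,"x":0,"y":0,"z":0,"ax":0,"ay":0,"az":0}]' | sed -n '2p;4p'
```

```text
eef_pos: [0.4479, 0.0142, 0.0717]
contact_force: [-0.4, 1.6, 3.3]
eef_pos: [0.4478, 0.0142, 0.0696]
contact_force: [-0.1, 0.3, 3.3]
eef_pos: [0.4479, 0.0142, 0.0683]
contact_force: [-1.3, -0.8, 12.0]
```

```bash
python3 -m crank '[{"jaw":0,"x":-0.3,"y":0,"z":0.9,"ax":0,"ay":0,"az":0},{"jaw":0,"x":0,"y":0,"z":0,"ax":0,"ay":0,"az":0},{"jaw":0,"x":0,"y":0,"z":0,"ax":0,"ay":0,"az":0}]' | sed -n '1,2p;4p'; python3 -m crank '[{"jaw":0,"x":3.5,"y":0,"z":-9.4,"ax":0,"ay":0,"az":0},{"jaw":0,"x":7,"y":0,"z":-19,"ax":0,"ay":0,"az":0},{"jaw":0,"x":10,"y":0,"z":-28,"ax":0,"ay":0,"az":0},{"jaw":0,"x":10,"y":0,"z":-28,"ax":0,"ay":0,"az":0},{"jaw":0,"x":0,"y":0,"z":0,"ax":0,"ay":0,"az":0},{"jaw":0,"x":0,"y":0,"z":0,"ax":0,"ay":0,"az":0}]'
python3 - <<'E'
from h import *
P,R,o=pose(); print(o["joint_vel"].round(3).max())
col={"orange":([6,150,90],[18,255,255]),"green":([55,120,60],[75,255,255]),"red":([0,150,80],[4,255,255])}
for n in ("scene","top"):
    p,d,c=grab(n,n+"_end.npz"); W=cloud(d,c); a=np.load(n+"0.npz")["p"]
    for k,(lo,hi) in col.items():
        m=hsv(p,lo,hi); N,L,S_,Ce=cv2.connectedComponentsWithStats(m)
        for i in range(1,N):
            if S_[i,4]>25:
                w=np.nanmedian(W[L==i],0)
                if .2<w[0]<.85 and abs(w[1])<.5: print(n,k,Ce[i].round(1),S_[i,4],w.round(3))
# meter in the cabinet seen from scene/top: orange points near hook
    w=W.reshape(-1,3); m=(hsv(p,[4,110,50],[20,255,255])>0).ravel()&(abs(w[:,0]-.6)<.05)&(abs(w[:,1]-.26)<.05)
    if m.sum(): print(n,"meter pts",m.sum(),np.nanmin(w[m],0).round(3),np.nanmax(w[m],0).round(3))
E
```

```text
t: 30.42
eef_pos: [0.448, 0.0142, 0.0681]
contact_force: [-3.8, -0.4, 19.9]
t: 31.18
eef_pos: [0.4472, 0.0143, 0.1562]
tool_rot: [-0.134, -0.631, 0.755, -0.114]
contact_force: [0.9, 0.2, 0.1]
gripper_width: 0.003
0.016
scene orange [383.2 201.4] 179 [ 0.773 -0.022  0.11 ]
scene orange [413.1 271. ] 1750 [ 0.623 -0.371  0.144]
scene green [248.8 218.6] 64 [0.32  0.16  0.071]
scene green [297.4 233.1] 73 [0.446 0.015 0.071]
scene green [470.4 301.6] 1292 [ 0.823 -0.451  0.019]
scene red [342.7 328.4] 228 [ 0.425 -0.347  0.022]
scene meter pts 5 [0.595 0.257 0.304] [0.6   0.264 0.324]
top orange [392.3 133.2] 250 [ 0.781 -0.233  0.202]
top orange [328. 139.] 35 [ 0.777 -0.029  0.113]
top orange [432.8 186.6] 104 [ 0.61  -0.365  0.202]
top orange [441.5 182.7] 50 [ 0.624 -0.392  0.202]
top orange [233.  187.7] 28 [0.586 0.26  0.268]
top green [267.7 273.6] 81 [0.32  0.166 0.071]
top red [414.5 245.2] 148 [ 0.427 -0.34   0.023]
top meter pts 67 [0.583 0.239 0.135] [0.602 0.282 0.279]
```

```bash
python3 -c "
from station import ticket; print(ticket.hand_in())"
```

```text
the job is handed in; nothing more can be done
None
```

I took the smallest orange meter out of the dock, hung it by its eye on the red hook with its display facing out, and let go. I then pressed the green button on the farther yellow box, backed off and handed the job in at about 31 s of the 58 s allowed.

**Meter:** The load passed to the hook with the eye measured at z = 0.310 m, the seat height. After I let go and backed out, the meter hung upright with its display out. The last camera check still had it there, about 0.27 m high at its top.

**Button:** It went about 5–6 mm down to a hard stop. The force rose from 12 to 20 N over the last 0.2 mm, where full travel takes about 5 N. It then read up again at z = 0.071 m, and the arm ended about 9 cm clear, at rest and touching nothing.

**Surroundings:** The larger look-alike meters, screwdriver, bottle and second button had not moved. I did not check the flange, wrench, beaker, clamp or jar one by one. No contact force appeared during the moves in and out of the cabinet, but I had no separate check that nothing touched it.

**Problems along the way:**
- **First approach:** It stopped at joint limits before touching the meter, so I backed off and came in with a different arm posture.
- **Hand tilt:** I held the hand at about 60° from vertical, which is about 30° above horizontal. The given 35° taken from vertical looked too tight against the meter case.
- **Hook measurement:** The top and wrist cameras disagreed by about 2 mm on the hook's position, which was within the eye's clearance.
- **Arm model:** The arm model I fitted for planning was up to about 3 cm off in places. I used measured positions for all the fine moves.

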